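# Hang the tool pocket on its screw

## Task

The orange tool pocket is lying face down on the repair bench. Turn it upright and hang it by the keyhole in its back on the free screw of the blue tool panel: screw head through the round hole, then let it slide down until the screw neck is at the very top of the narrow slot and it hangs straight against the panel, and let go. Leave the other things on the bench where they are.

Things in the scene. Friction and masses are not known exactly. Their poses are not given: they have to be found in the camera images.
- pocket: Orange tool pocket, 0.11 to 0.22 kg, open-topped box of 4 mm walls: 60 mm wide (its y), 44 deep (its x), 130 tall (its z, up when hung). Origin at its centre. Back (x +22) and sides (y +-30) are full height; front wall (x -22) only 50 mm high from the base (z -65). Starts lying on its front: x points up, z level, back on top 44 mm above the bench. Stands stably on its base; pinch it by its sides.
- pocket_hole (a point): Centre of the round hole (22 mm across) of the keyhole through the pocket's 4 mm back plate, at mid-thickness: pocket frame x +20, y 0, z +30 mm; axes as the pocket. Above it 45 degree shoulders narrow to a slot 9 mm wide that runs straight up to z +55 mm.
- pocket_seat (a point): Where the screw's neck axis lies once the pocket is fully down: in the slot, 3 mm below its top end, mid-thickness of the back plate (pocket frame x +20, y 0, z +52 mm), 22 mm above pocket_hole.
- screw: Fixed steel pan-head screw standing level out of the panel's front within 30 mm of its middle, 160 to 178 mm above the bench. Origin on its axis at the panel's face; x points into the panel, z up. Neck 6 mm across, 8 mm long (x 0 to -8 mm), then the head 14 mm across, 5 mm thick (to x -13). The 4 mm back plate has 4 mm of play behind the head.
- screw_neck (a point): Middle of the screw's neck, on its axis, 4 mm out from the panel's face. Axes as screw.
- board: Fixed upright blue tool panel at the robot's right: 16 mm thick (its x), 384 long (y), 215 high (z); origin at the centre of its underside; front face x -8 mm looks along -x; feet reach 98 mm behind. Fixed on the front, over 112 mm from the middle: three screwdrivers in a strip (+y side, up to z 186) and a bit box (-y side, z 85 to 135), out to 34 mm from the face.
- bottle: Bystander: white bottle with blue cap, 60 mm across, 150 mm tall, upright; origin at the centre of its underside.
- spool: Bystander: solder wire spool standing on its flange, 60 mm across, 50 mm tall; origin at the centre of its underside.
- meter: Bystander: yellow multimeter lying on its back, 140 mm (its x) by 72 mm (its y), 42 mm high with its knob; origin at the centre of its underside.
- phone: Bystander: black smartphone lying flat, 148 mm (its x) by 72 mm (its y), 9 mm thick; origin at the centre of its underside.
Things that resemble listed ones, but are neither listed nor needed, are in the scene too. What is meant by the pocket is not purple or turquoise, and is the larger of those in its own colour.

How it is judged:
On the way, in this order (a step that is already met when the one before it is completed fails the run):
1. the pocket is turned upright (angle between pocket's own z axis and vertical below 0.25 rad), for 0.2 s.
2. the screw head is through the round hole, the back plate around the neck (distance between pocket_hole and screw_neck below 0.009 m), for 0.05 s.
At the end, for the whole second after the job is handed in: The pocket hangs at rest and released on the screw: the seat point of its slot within 6 mm of the middle of the screw's neck, its height axis within 0.12 rad of vertical, its back within 0.15 rad of parallel to the panel (distance between pocket_seat and screw_neck below 0.006 m and angle between pocket's own z axis and vertical below 0.12 rad and angle between the x axis of pocket and the x axis of screw, either way round below 0.15 rad and linear speed of pocket below 0.02 m/s); the robot touches nothing.
It fails at once if the bottle is shifted or toppled (distance of bottle from where it was at the start of the episode above 0.02 m or angle between bottle's own z axis and vertical above 0.5 rad).
It fails at once if the spool is shifted (distance of spool from where it was at the start of the episode above 0.02 m).
It fails at once if the meter is shifted (distance of meter from where it was at the start of the episode above 0.02 m).
It fails at once if the phone is shifted (distance of phone from where it was at the start of the episode above 0.02 m).
It also fails if it takes over 70 s, if anything falls off the work surface, if the arm or the gripper's body presses on something with over 40 N, if the wrist force passes 120 N, or if a joint passes its speed limit or range.

## Robot

A 7-joint arm with a two-finger parallel gripper is mounted at the origin on the work surface. World frame = base frame: x ahead of the robot, y to its left, z up, the work surface at z = 0. Lengths are in m, angles in rad, forces in N, time in s.
With the tool pointing down it reaches from about 0.425 to 0.875 m from the base axis. Payload 9.9 kg.
Tool frame: the origin (TCP) lies at the very end of the fingers, on their centre line; the grasp point (between the pads) lies 19 mm behind it; z points along the fingers, y is the direction in which the jaws open and shut (so a half turn about z gives the same grasp; the last joint's range is limited). The gripper opens to 85 mm and grips with 20 to 120 N. Pads are 22 mm wide; open, the fingers measure 114 mm over their backs; the gripper's body (76 mm by 85 mm) begins 54 mm behind the grasp point. The pads swing forward as they close: fully open they stand 13 mm farther back than shut.
Start: joints at [1.028, 0.576, 0.025, 1.437, -0.015, 1.129, -0.057], TCP at [0.299, -0.605, 0.231] pointing down, gripper open.
Joint ranges: [-2.76, 2.76], [-0.34, 2.15], [-1.52, 1.57], [0.19, 2.46], [-1.09, 4.23], [0.17, 1.99], [-2.82, 2.82]. Speed limits (rad/s): [2.22, 2.22, 3.01, 3.01, 3.14, 3.14, 3.14].

## Interface

Orientations are given as a unit quaternion [x, y, z, w].
In Python, from cell import bot, cams, ticket gives the robot as it stands.
- The arm moves only by the tool carry_out, never from a script. Its arguments are lists of equal length, an entry for each row: "xyz": the shift along the tool's x, y, z in units of 12 cm (1.0 is 12 cm), a list of three; "twist": the turn, a rotation vector about the tool's x, y, z in units of 360 degrees (1.0 is 360 degrees), a list of three. In form: {"xyz": [[x, y, z], ...], "twist": [[wx, wy, wz], ...]}. A call has 1 to 20 rows; each row is the pose to reach, as a shift and turn from the pose commanded when the call began, along the tool's axes at that moment, turning the shorter way round; what a row does not reach only later rows make up. A row lasts 1/8 s, in which the tool goes at most 62.5 mm and 10.7 degrees, less where a joint would pass 70% of its speed; a pose out of reach is approached as far as the arm can. A call with a number of a shift or a turn outside -1 to 1 is refused whole. A call with a gripper value outside its range is refused whole. "jaw" is the opening, from 0 (shut) to 1 (fully open), set as the call begins (left out, the last holds). The fingers move at their own pace and stop on an object; "force" is the grip in N (left out, the last holds). Time passes only in rows, so rows that repeat a pose let the fingers close. It gives the time, the measured TCP pose, the force and the opening at its end, in the units of the state.
- bot.get_obs(): the state, without advancing time (a new reading comes with each control period).
- cams.snapshot(name): name is "scene" or "side" or "wrist"; returns a dict with "frame" (384x512x3 uint8, red, green, blue), "range_z" (384x512 float32, m along the optical axis (not along the pixel's ray), 0 where there is no reading), "camera_matrix" (3x3 intrinsics, pixels), "rvec" (rotation vector, rad) and "tvec" (3), from world to camera coordinates, as OpenCV has them. Camera axes: x right, y down, z forward; pixel columns grow to the right and rows downward; lengths in m; the calibration is good to about 2 mm. A picture is of the moment at which its call begins.
- ticket.job_done(): hands the job in, once; it reports no verdict.
Trained networks look in a picture, given as the dict that the camera call returned (one of the last four; its "shot" number tells which), for a name from the list of things; names that differ only in an ending like _2 or _b are one class to them, and where a whole thing is asked for, a point or a joint stands for the part that bears it (a point fixed in the world has none). Each returns a list of dicts, best first, with "conf" (0 to 1); they miss things now and then, are a little off and sometimes report something else, mostly with a low value. They report only what shows in the picture. A call takes as long as a camera call. They do not tell look-alikes from the thing itself.
- cams.recognise(thing, picture): "xy" ([column, row] in pixels, amid what is visible of it).
- cams.trace(thing, picture): "region" (384x512 bool, what is visible of it) and "xy" ([column, row] in pixels, amid what is visible of it).
- cams.tip_of(thing, picture): "xy" ([column, row] in pixels: a listed point, or the origin of a listed thing).
The state is a dict: "time": time; "qpos": joint angles; "dq": joint speeds; "joint_torque": joint torques, N m; "tool_pos": TCP position; "tool_rot": TCP orientation; "contact_force": force on the tool from outside, world axes, zero at the start; "torque": the same for the moment, N m; "gripper_width": finger opening in m.
Only numpy, scipy, OpenCV 4.12 (cv2) and the standard library are available. Lean on these libraries where they do the work, as an engineer would, in place of code of your own. Each camera call takes 0.05 s, during which the arm holds its last target.

## Working session

There is one attempt and no reset: what is moved stays moved. The work goes in short steps, Python scripts to look and compute and a tool call to move; the robot and the scene stay as the last step left them, time stands still between calls to the robot, and variables do not carry over. Pictures are saved under pics/ and viewed, and the job is handed in when it is done.

Besides the shell and the picture viewer there is one more tool, called after "Emit:" by a JSON object that holds its "fn" and its "kwargs", one argument or row to a line. carry_out: Moves the arm, as the interface text tells. Shifts and turns lie within -1 to 1; 1 stands for 12 cm of shift or 360 degrees of turn. Its arguments: {"type":"object","properties":{"xyz":{"type":"array"},"twist":{"type":"array"},"jaw":{"type":"number"},"force":{"type":"number"}},"required":["xyz","twist"]}

```bash
ls; mkdir -p pics
python3 - <<'E'
from cell import bot,cams,ticket
import cv2,numpy as np
o=bot.get_obs(); print(o)
for n in ["scene","side","wrist"]:
    p=cams.snapshot(n); cv2.imwrite(f"pics/{n}0.png",p["frame"][:,:,::-1])
    R=cv2.Rodrigues(np.array(p["rvec"]))[0]; print(n,-R.T@np.array(p["tvec"]).ravel(), R[2])
    np.savez(f"{n}0.npz",**{k:p[k] for k in ["frame","range_z","camera_matrix","rvec","tvec"]})
    for t in ["pocket","screw","pocket_hole","bottle","spool","meter","phone","board"]:
        print(t,[(round(d["conf"],2),np.round(d["xy"]).tolist()) for d in cams.tip_of(t,p)])
E
```

```text
pics
{'time': 0.0, 'qpos': array([ 1.02820965,  0.57654452,  0.02483096,  1.43790186, -0.01502808,
        1.12898319, -0.0565178 ]), 'dq': array([-1.13983960e-03,  1.41511595e-03,  2.89553604e-04, -2.74589740e-04,
        1.06578617e-03, -2.89548136e-06,  9.63726209e-04]), 'joint_torque': array([-5.63013200e-04, -7.65786338e+01,  2.24965073e+00, -2.85979629e+01,
        1.51113787e-02,  1.26250923e-02,  9.62771622e-06]), 'tool_pos': array([ 0.29875418, -0.60478893,  0.23043618]), 'tool_rot': array([ 9.73802443e-01,  2.27394195e-01, -2.14235444e-04, -7.98233786e-04]), 'contact_force': array([-0.04120555,  0.12225434, -0.4002513 ]), 'torque': array([-0.00378576,  0.0172268 , -0.01904001]), 'gripper_width': 0.08520576114261555}
scene [1.08281147 0.62277469 1.08524309] [-0.54604742 -0.32525328 -0.7720379 ]
pocket [(0.8, [259.0, 253.0]), (0.8, [342.0, 262.0]), (0.67, [406.0, 280.0]), (0.57, [292.0, 186.0])]
screw [(0.18, [243.0, 206.0])]
pocket_hole [(0.96, [300.0, 182.0]), (0.89, [251.0, 251.0]), (0.82, [394.0, 274.0]), (0.57, [334.0, 255.0])]
bottle [(0.88, [190.0, 177.0])]
spool [(0.91, [243.0, 205.0])]
meter [(0.96, [196.0, 211.0])]
phone [(0.96, [313.0, 222.0]), (0.16, [112.0, 183.0])]
board [(0.64, [113.0, 180.0])]
side [-0.39050679  0.73905953  0.89627108] [ 0.65359408 -0.43662339 -0.61820287]
pocket [(0.92, [162.0, 257.0]), (0.83, [269.0, 263.0]), (0.67, [109.0, 296.0]), (0.66, [210.0, 215.0])]
screw []
pocket_hole [(0.98, [267.0, 263.0]), (0.84, [169.0, 254.0]), (0.7, [114.0, 287.0]), (0.64, [221.0, 205.0])]
bottle [(0.88, [320.0, 202.0])]
spool [(0.54, [273.0, 222.0])]
meter [(0.7, [278.0, 197.0])]
phone [(0.72, [216.0, 266.0])]
board [(0.73, [332.0, 164.0])]
wrist [ 0.36865019 -0.56903264  0.37302443] [-0.27374746 -0.13559067 -0.95219614]
pocket []
screw []
pocket_hole []
bottle []
spool []
meter []
phone []
board []
```

View pics/scene0.png

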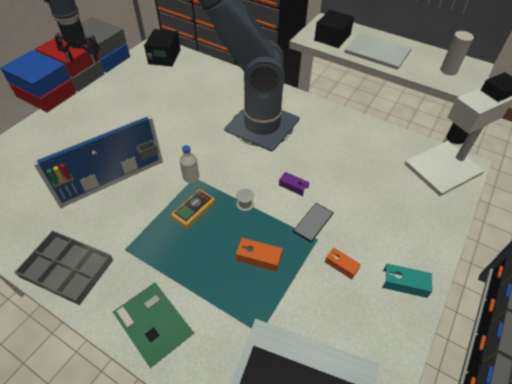

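View pics/side0.png

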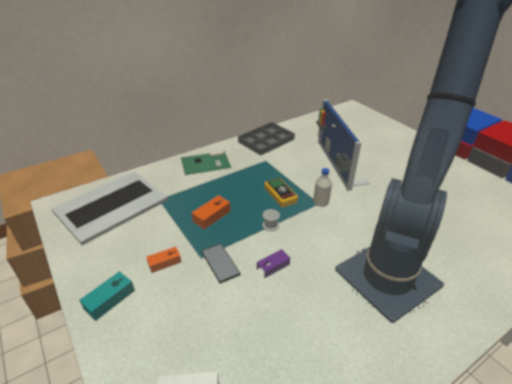

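View pics/wrist0.png

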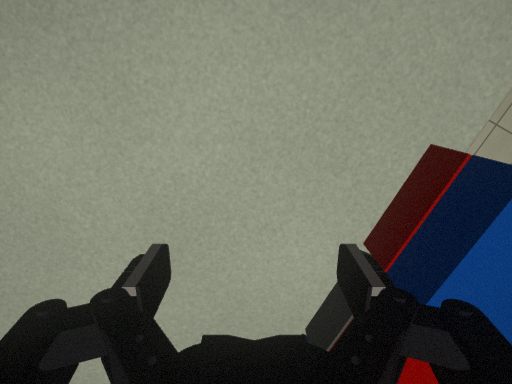

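```bash
cat > h.py <<'E'
import numpy as np,cv2
from scipy.spatial.transform import Rotation as Ro
def load(n): return dict(np.load(n))
def cam(p):
    R=cv2.Rodrigues(np.array(p["rvec"],float))[0]; t=np.array(p["tvec"],float).ravel(); return np.array(p["camera_matrix"]),R,t
def cloud(p):
    K,R,t=cam(p); z=p["range_z"]; v,u=np.mgrid[:z.shape[0],:z.shape[1]]
    P=np.stack([(u-K[0,2])/K[0,0]*z,(v-K[1,2])/K[1,1]*z,z],-1)
    W=(P-t)@R; W[z==0]=np.nan; return W
def proj(p,X):
    K,R,t=cam(p); c=np.atleast_2d(X)@R.T+t; c=c@K.T; return c[:,:2]/c[:,2:]
def ray(p,uv):
    K,R,t=cam(p); d=R.T@np.linalg.inv(K)@np.array([uv[0],uv[1],1.]); return -R.T@t,d
E
python3 - <<'E'
from h import *
for n in ["scene0","side0"]:
    p=load(n+".npz"); W=cloud(p); hsv=cv2.cvtColor(p["frame"],cv2.COLOR_RGB2HSV)
    K=p["camera_matrix"];print(n,K.ravel())
    orange=(hsv[...,0]<14)&(hsv[...,1]>150)&(hsv[...,2]>100)
    k,l,s,c=cv2.connectedComponentsWithStats(orange.astype(np.uint8))
    for i in range(1,k):
        if s[i,4]>200:
            q=W[l==i]; q=q[~np.isnan(q[:,0])]
            q=q[(q[:,2]>-.02)]
            if len(q)<50 or np.linalg.norm(q.mean(0)[:2])>1.2: continue
            top=q[q[:,2]>np.percentile(q[:,2],90)-.006]
            print("orange",s[i],c[i],len(q),q.min(0),q.max(0),"top",len(top),top.mean(0))
            r=cv2.minAreaRect((top[:,:2]*1000).astype(np.float32)); print("  rect",r)
    blue=(hsv[...,0]>105)&(hsv[...,0]<125)&(hsv[...,1]>120)&(W[...,2]>0.01)&(W[...,2]<.25)
    k,l,s,c=cv2.connectedComponentsWithStats(blue.astype(np.uint8))
    for i in range(1,k):
        if s[i,4]>300:
            q=W[l==i];print("blue",s[i],np.nanmin(q,0),np.nanmax(q,0))
            q=q-0; m=q.mean(0);u,sv,vt=np.linalg.svd(q-m,full_matrices=False);print("  ",m,vt[2],vt[0],sv/np.sqrt(len(q)))
    for nm,uv in {"scene0":dict(bottle=(190,177),spool=(243,205),meter=(196,211),phone=(313,222)),"side0":dict(bottle=(320,202),spool=(273,222),meter=(278,197),phone=(216,266))}[n].items():
        print(nm,W[uv[1],uv[0]])
    img=cv2.resize(p["frame"][:,:,::-1][110:215,20:175] if n=="scene0" else p["frame"][:,:,::-1][90:195,300:375],None,fx=5,fy=5,interpolation=cv2.INTER_CUBIC)
    cv2.imwrite(f"pics/{n}_board.png",img)
    img=cv2.resize(p["frame"][:,:,::-1][225:285,225:300] if n=="scene0" else p["frame"][:,:,::-1][180:240,180:255],None,fx=8,fy=8,interpolation=cv2.INTER_CUBIC)
    cv2.imwrite(f"pics/{n}_pocket.png",img)
E
```

```text
scene0 [396.62032361   0.         256.05728286   0.         396.62032361
 191.13757942   0.           0.           1.        ]
orange [ 36  39  33  24 326] [52.40490798 50.36196319] 319 [ 0.15427146 -1.00364832  0.13466976] [ 0.34231048 -0.64959283  0.29262623] top 295 [ 0.22117838 -0.91758652  0.14614501]
  rect ((269.32220458984375, -830.80908203125), (381.581787109375, 88.07942962646484), 66.80522155761719)
orange [237 239  45  28 768] [259.74348958 252.2421875 ] 765 [ 0.49493697  0.2310971  -0.00378309] [0.58483646 0.3853482  0.04901947] top 669 [0.54152454 0.31829599 0.04329509]
  rect ((541.3114013671875, 315.8743896484375), (63.47663879394531, 130.10903930664062), 15.241362571716309)
orange [327 248  33  27 394] [343.45431472 261.54314721] 391 [ 0.40367565  0.49493496 -0.00174203] [0.45603747 0.59013109 0.03761944] top 355 [0.42966064 0.54632865 0.03167612]
  rect ((429.7044982910156, 543.642333984375), (93.58511352539062, 44.621307373046875), 83.92769622802734)
blue [101  44  28  27 383] [-0.07384441 -0.81704973  0.0100296 ] [ 0.08607803 -0.78791664  0.08373614]
   [ 0.011880
[... 1526 characters left out ...]
e [148 248  31  20 365] [163.34794521 257.38082192] 364 [0.40161905 0.49733771 0.00406964] [0.44837356 0.59068711 0.04011221] top 279 [0.42327234 0.54562646 0.03506834]
  rect ((425.26971435546875, 543.7948608398438), (92.30812072753906, 43.985286712646484), 85.82560729980469)
blue [462 108  39  35 609] [ 0.25864648 -0.99867907  0.08483221] [ 0.39682623 -0.79330208  0.15388775]
   [ 0.3003886  -0.87939151  0.14048822] [-0.02160924  0.14240244  0.98957293] [-0.27062074  0.95201981 -0.14290796] [0.06900809 0.02628815 0.01338707]
bottle [ 0.36596914 -0.0472943   0.02611614]
spool [0.36447875 0.16759845 0.03499334]
meter [0.46802138 0.07074924 0.03339375]
phone [0.31943412 0.41585344 0.00944186]
```

View pics/scene0_board.png

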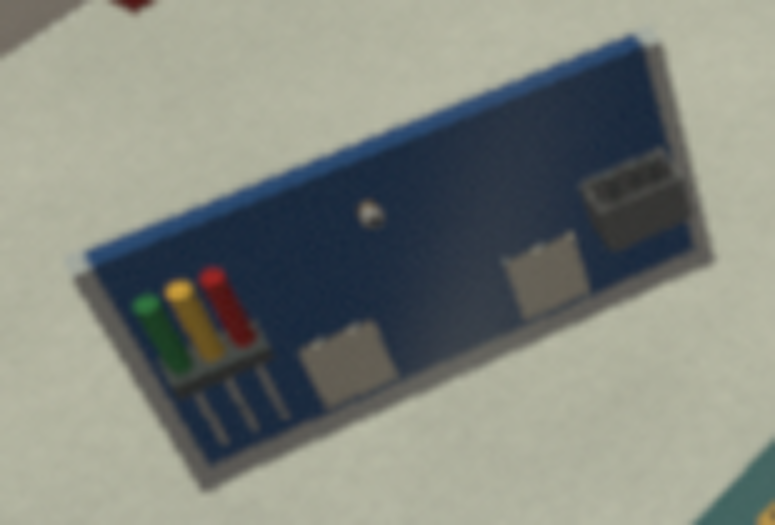

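View pics/scene0_pocket.png

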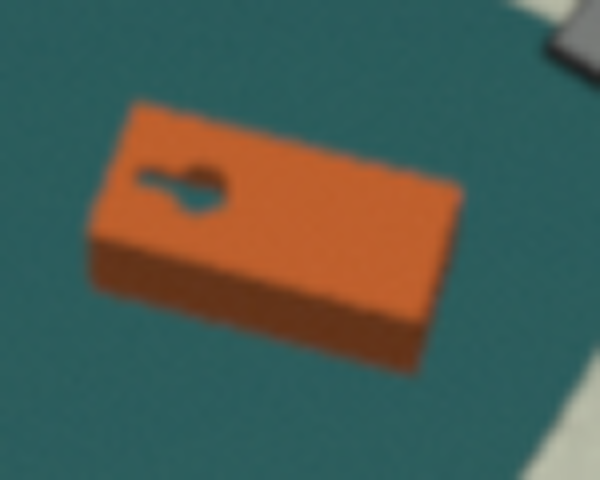

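View pics/side0_pocket.png

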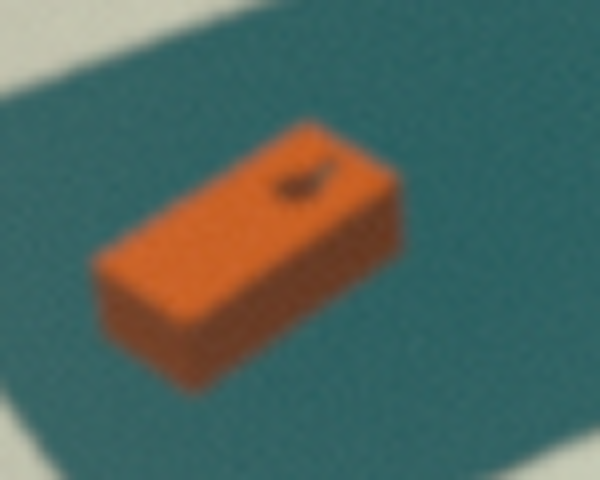

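Run:
```python
from h import *
p=load("scene0.npz"); W=cloud(p); hsv=cv2.cvtColor(p["frame"],cv2.COLOR_RGB2HSV)
blue=(hsv[...,0]>105)&(hsv[...,0]<125)&(hsv[...,1]>120); blue[:,:35]=0; blue[:115]=0;blue[:,165:]=0;blue[205:]=0
q=W[blue]; q=q[~np.isnan(q[:,0])]
# ransac vertical plane
rng=np.random.default_rng(0);best=None
for _ in range(500):
    a,b=q[rng.integers(len(q),size=2)][:,:2]; d=b-a
    if np.linalg.norm(d)<.08: continue
    n=np.array([-d[1],d[0]])/np.linalg.norm(d); 
    e=abs((q[:,:2]-a)@n); s=(e<.003).sum()
    if best is None or s>best[0]: best=(s,e<.004)
f=q[best[1]]; m=f.mean(0); u,sv,vt=np.linalg.svd(f[:,:2]-m[:2],full_matrices=False); n=vt[1]; n=n*np.sign(n[1]); t=np.array([n[1],-n[0]])
print(len(q),len(f),m,n,np.degrees(np.arctan2(n[1],n[0])),sv/np.sqrt(len(f)))
s=(f[:,:2]-m[:2])@t; print("t range",s.min(),s.max(),"z",f[:,2].min(),f[:,2].max(), "mid",m[:2]+t*(s.min()+s.max())/2)
for uv in [(94,152.4),(94,152.8),(93.5,152)]:
    c,d=ray(p,uv)
    for off in [.013,.006]:
        l=((m[:2]-c[:2])@n+off)/(d[:2]@n); X=c+l*d; print(uv,off,X, (X[:2]-m[:2])@t)
print(W[148:158,88:100,2].round(3))
# pocket refinement
```

```text
2161 1839 [ 0.58660298 -0.29316094  0.15293465] [0.39559147 0.91842658] 66.69713253739782 [0.10001243 0.0018469 ]
t range -0.20623694392427458 0.14651655559074372 z 0.024571292427962577 0.21906071806217012 mid [ 0.55917858 -0.2813485 ]
(94, 152.4) 0.013 [ 0.58378023 -0.27779046  0.18208671] -0.00867291617597335
(94, 152.4) 0.006 [ 0.5803706  -0.28394357  0.1759159 ] -0.009370293305391481
(94, 152.8) 0.013 [ 0.5842166  -0.27797841  0.18056112] -0.008197794273292628
(94, 152.8) 0.006 [ 0.58080995 -0.28413281  0.17437989] -0.008891925133232751
(93.5, 152) 0.013 [ 0.5846236  -0.27815372  0.18439168] -0.007754643468374257
(93.5, 152) 0.006 [ 0.58121973 -0.28430931  0.17823661] -0.008445746501299768
[[0.193 0.196 0.195 0.193 0.19  0.187 0.191 0.184 0.184 0.182 0.181 0.182]
 [0.194 0.191 0.187 0.19  0.185 0.187 0.185 0.183 0.182 0.18  0.18  0.176]
 [0.189 0.189 0.186 0.185 0.181 0.181 0.178 0.179 0.177 0.176 0.171 0.174]
 [0.187 0.188 0.183 0.181 0.179 0.177 0.178 0.174 0.173 0.173 0.171 0.169]
 [0.182 0.178 0.18  0.174 0.173 0.18  0.184 0.18  0.176 0.167 0.165 0.163]
 [0.179 0.177 0.176 0.174 0.172 0.18  0.179 0.177 0.18  0.165 0.165 0.161]
 [0.174 0.173 0.169 0.17  0.169 0.176 0.175 0.175 0.176 0.159 0.158 0.154]
 [0.168 0.171 0.169 0.163 0.164 0.173 0.173 0.172 0.157 0.155 0.153 0.152]
 [0.17  0.162 0.165 0.161 0.161 0.158 0.155 0.156 0.153 0.152 0.15  0.151]
 [0.162 0.163 0.159 0.157 0.156 0.156 0.151 0.152 0.149 0.149 0.145 0.146]]
```

View pics/side0_board.png

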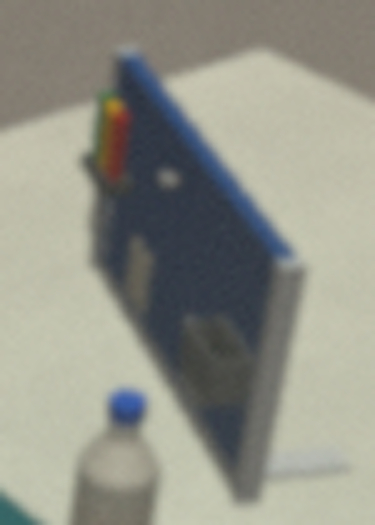

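```bash
cat >> h.py <<'E'
import json
def setcmd(P,R): json.dump([list(map(float,P)),Ro.from_matrix(R).as_quat().tolist()],open("cmd.json","w"))
def getcmd():
    P,q=json.load(open("cmd.json")); return np.array(P),Ro.from_quat(q).as_matrix()
def rel(Pt,Rt,P=None,R=None):
    if P is None: P,R=getcmd()
    d=R.T@(np.array(Pt)-P)/.12; w=Ro.from_matrix(R.T@Rt).as_rotvec()/(2*np.pi)
    return d,w
def apply(xyz,tw):  # update the commanded pose with what was sent
    P,R=getcmd(); P2=P+R@np.array(xyz)*.12; R2=R@Ro.from_rotvec(np.array(tw)*2*np.pi).as_matrix(); setcmd(P2,R2)
def frame(xaz,tilt=0):
    """tool down, tool x at azimuth xaz (deg), then turned by tilt (deg) about tool y"""
    a=np.radians(xaz); x=np.array([np.cos(a),np.sin(a),0]); z=np.array([0,0,-1.]); y=np.cross(z,x)
    return np.stack([x,y,z],1)@Ro.from_euler('y',tilt,degrees=True).as_matrix()
def state():
    from cell import bot
    o=bot.get_obs(); R=Ro.from_quat(o["tool_rot"]).as_matrix(); return o,np.array(o["tool_pos"]),R
def show(Pt,Rt):
    P,R=getcmd(); d,w=rel(Pt,Rt); print("move xyz",d.round(3),"twist",w.round(4),"deg",round(np.linalg.norm(w)*360,1))
E
python3 - <<'E'
from h import *
o,P,R=state(); setcmd(P,R)
p=load("wrist0.npz"); K,Rc,t=cam(p)
c=-Rc.T@t; print("cam in tool",R.T@(c-P)); Rct=R.T@Rc.T; print(Rct); np.savez("hand.npz",c=R.T@(c-P),R=Rct); print(K)
a=load("scene0.npz");b=load("side0.npz")
def tri(u,v):
    c1,d1=ray(a,u);c2,d2=ray(b,v);A=np.stack([d1,-d2],1);l=np.linalg.lstsq(A,c2-c1,rcond=None)[0];return c1+d1*l[0],c2+d2*l[1]
print(tri((94,152.4),(333.6,126)))
for tilt in [-30,30]: print(tilt,frame(67,tilt))
E
```

```text
cam in tool [ 0.07852961 -0.00154758 -0.14174539]
[[ 3.84555395e-04 -9.52202682e-01 -3.05466700e-01]
 [ 9.99999879e-01  2.72271725e-04  4.10183766e-04]
 [-3.07408136e-04 -3.05466821e-01  9.52202671e-01]]
[[289.02197855   0.         253.41516225]
 [  0.         289.02197855 190.59152286]
 [  0.           0.           1.        ]]
(array([ 0.57975684, -0.28505119,  0.17480509]), array([ 0.57952729, -0.28607449,  0.17595229]))
-30 [[ 0.33838308  0.92050485 -0.19536556]
 [ 0.79718059 -0.39073113 -0.46025243]
 [-0.5         0.         -0.8660254 ]]
30 [[ 0.33838308  0.92050485  0.19536556]
 [ 0.79718059 -0.39073113  0.46025243]
 [ 0.5         0.         -0.8660254 ]]
```

Run:
```python
from h import *
h=np.load("hand.npz"); S=np.array([.581,-.284,.175]); n=np.array([.396,.918,0])
for tilt in [-20,-30,-40]:
    R=frame(66.7,tilt); view=R@h["R"][:,2]; c=S-view*.28; P=c-R@h["c"]; print(tilt,view,c,P,(P-S)@n)
P,R=getcmd(); print("cmd",P)
Rt=frame(66.7,-30); view=Rt@h["R"][:,2];Pt=S-view*.28-Rt@h["c"]
show([P[0],P[1],.35],R); print(rel([.42,-.52,.45],R), rel([.5,-.4,.45],frame(66.7,0)))
```

```text
-20 [-0.24198084 -0.56291023 -0.79030206] [ 0.64875464 -0.12638514  0.39628458] [ 0.60181128 -0.2392989   0.28994619] 0.04927687655665229
-30 [-0.29258138 -0.68040337 -0.67189835] [ 0.66292279 -0.09348706  0.36313154] [ 0.60941027 -0.22165425  0.27964124] 0.06848386452801448
-40 [-0.33428053 -0.77722772 -0.53307935] [ 0.67459855 -0.06637624  0.32426222] [ 0.61618601 -0.20592116  0.26615681] 0.0856100307884733
cmd [ 0.29891882 -0.60518893  0.23128062]
move xyz [-0.    -0.    -0.989] twist [0. 0. 0.] deg 0.0
(array([ 1.21901611, -0.1897973 , -1.82267427]), array([0., 0., 0.])) (array([ 2.25959231, -0.79116707, -1.82265424]), array([-1.19440570e-05, -6.81665292e-07, -1.12262619e-01]))
```

Emit:
{"fn": "carry_out", "kwargs": {
  "xyz": [
    [0,0,-0.5],
    [0,0,-1],
    [0.5,0,-1],
    [1,0,-1],
    [1,0,-1]
  ],
  "twist": [
    [0,0,0],
    [0,0,0],
    [0,0,0],
    [0,0,0],
    [0,0,0]
  ]
}}

```text
time: 1.98
tool_pos: [0.4126, -0.5479, 0.3507]
tool_rot: [0.973, 0.232, 0.002, -0.001]
contact_force: [-1.3, 0.1, -0.4]
gripper_width: 0.0855
```

Emit:
{"fn": "carry_out", "kwargs": {
  "xyz": [
    [0.3,0,-0.3],
    [0.6,0,-0.5],
    [1,-0.3,-0.5],
    [1,-0.3,-0.5]
  ],
  "twist": [
    [0,0,-0.02],
    [0,0,-0.04],
    [0,0,-0.06],
    [0,0,-0.06]
  ]
}}

```text
time: 2.48
tool_pos: [0.5015, -0.462, 0.4119]
tool_rot: [0.912, 0.41, 0.002, -0.001]
contact_force: [-0.8, -0.9, 0.6]
gripper_width: 0.0855
```

Run:
```python
from h import *
apply([1,0,-1],[0,0,0]); apply([1,-.3,-.5],[0,0,-.06]); o,P,R=state(); print(getcmd()[0],P)
P,R=getcmd()
Pt=np.array([.612,-.214,.285]);Rt=frame(66.7,-30)
show([.55,-.36,.41],frame(66.7,-10)); show(Pt,Rt)
```

```text
[ 0.49816925 -0.46663856  0.41127801] [ 0.50148253 -0.46201972  0.41185806]
move xyz [ 0.949 -0.276  0.011] twist [-0.0046 -0.0275 -0.0521] deg 21.3
move xyz [ 2.198 -0.708  1.052] twist [-0.0137 -0.0826 -0.0511] deg 35.3
```

Emit:
{"fn": "carry_out", "kwargs": {
  "xyz": [
    [0.5,-0.1,0],
    [1,-0.3,0],
    [1,-0.3,0],
    [1,-0.3,0]
  ],
  "twist": [
    [-0.002,-0.013,-0.025],
    [-0.005,-0.027,-0.052],
    [-0.005,-0.027,-0.052],
    [-0.005,-0.027,-0.052]
  ]
}}

```text
time: 2.98
tool_pos: [0.5515, -0.3539, 0.4115]
tool_rot: [0.833, 0.547, -0.071, 0.049]
contact_force: [-0.9, -0.4, 0.5]
gripper_width: 0.0855
```

Run:
```python
from h import *
apply([1,-.3,0],[-.005,-.027,-.052]); o,P,R=state(); print(getcmd()[0],P)
Pt=np.array([.612,-.214,.285]);Rt=frame(66.7,-30)
show(Pt,Rt)
```

```text
[ 0.55193804 -0.35347974  0.41128137] [ 0.55153945 -0.3539274   0.41148164]
move xyz [ 1.427 -0.004  0.821] twist [ 0.0005 -0.056  -0.0003] deg 20.2
```

Emit:
{"fn": "carry_out", "kwargs": {
  "xyz": [
    [0.5,0,0],
    [1,0,0],
    [1,0,0.4],
    [1,0,0.4]
  ],
  "twist": [
    [0,-0.02,0],
    [0,-0.04,0],
    [0,-0.056,0],
    [0,-0.056,0]
  ]
}}

```text
time: 3.48
tool_pos: [0.5941, -0.2526, 0.3394]
tool_rot: [0.806, 0.531, -0.219, 0.141]
contact_force: [0.5, -0.8, 0.2]
gripper_width: 0.0852
```

Run:
```python
from h import *
apply([1,0,.4],[0,-.056,0]); o,P,R=state(); print(getcmd()[0],P)
Pt=np.array([.612,-.214,.285]);Rt=frame(66.7,-30)
show(Pt,Rt)
```

```text
[ 0.59571949 -0.25253039  0.34348451] [ 0.59414577 -0.25260375  0.33942123]
move xyz [ 0.546 -0.004  0.248] twist [ 0.0004 -0.     -0.0003] deg 0.2
```

Emit:
{"fn": "carry_out", "kwargs": {
  "xyz": [
    [0.55,0,0.25],
    [0.55,0,0.25],
    [0.55,0,0.25],
    [0.55,0,0.25]
  ],
  "twist": [
    [0,0,0],
    [0,0,0],
    [0,0,0],
    [0,0,0]
  ]
}}

```text
time: 3.98
tool_pos: [0.6124, -0.2167, 0.287]
tool_rot: [0.809, 0.528, -0.215, 0.144]
contact_force: [-0.8, 0.3, -0.2]
gripper_width: 0.0857
```

Run:
```python
from h import *
from cell import cams
apply([.55,0,.25],[0,0,0]); o,P,R=state(); print(getcmd()[0],P, o["qpos"].round(2))
p=cams.snapshot("wrist"); cv2.imwrite("pics/w1.png",p["frame"][:,:,::-1])
np.savez("w1.npz",**{k:p[k] for k in ["frame","range_z","camera_matrix","rvec","tvec"]})
for t in ["screw","screw_neck"]: print(t,[(round(d["conf"],2),np.round(d["xy"],1).tolist()) for d in cams.tip_of(t,p)])
print(proj(p,[[.581,-.284,.175]]))
```

```text
[ 0.61259264 -0.21389363  0.28450573] [ 0.61244306 -0.21670944  0.28700372] [ 0.05  0.59 -0.08  1.4   0.52  1.42 -0.58]
screw [(0.63, [253.7, 191.1])]
screw_neck [(0.5, [251.2, 191.2]), (0.33, [251.2, 192.6])]
[[251.61230102 189.8831176 ]]
```

View pics/w1.png

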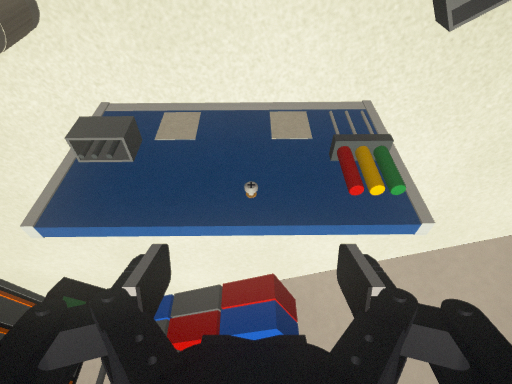

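Run:
```python
from h import *
p=load("w1.npz"); W=cloud(p); hsv=cv2.cvtColor(p["frame"],cv2.COLOR_RGB2HSV)
f=p["frame"]; cv2.imwrite("pics/w1s.png",cv2.resize(f[165:225,215:290,::-1],None,fx=8,fy=8,interpolation=cv2.INTER_NEAREST))
m=np.zeros(f.shape[:2],bool); m[118:222,80:400]=1
blue=m&(hsv[...,0]>100)&(hsv[...,0]<130)&(hsv[...,1]>150)
q=W[blue];q=q[~np.isnan(q[:,0])]
for _ in range(5):
    c=q.mean(0);u,s,vt=np.linalg.svd(q-c,full_matrices=False);nn=vt[2]*np.sign(vt[2][1]);e=abs((q-c)@nn);q=q[e<max(.004,2.5*e.std()) if 0 else e<.006]
print("plane",len(q),c,nn,np.degrees(np.arctan2(nn[1],nn[0])),e.std())
nh=nn.copy();nh[2]=0;nh/=np.linalg.norm(nh)
D=(W-c)@nn
hd=(D>.008)&(D<.02); hd[:170]=0;hd[205:]=0;hd[:,:235]=0;hd[:,268:]=0
v,u=np.where(hd);print("head px",len(u),u.mean(),v.mean(),u.min(),u.max(),v.min(),v.max(), W[hd].mean(0), D[hd].mean())
np.set_printoptions(linewidth=200)
print((D[176:204,240:264]*1000).round(0).astype(int))
# corners of panel top edge: ends
for uv in [(251,187.5)]:
    o,d=ray(p,uv); l=((c-o)@nn+.013)/(d@nn); print(o+l*d)
# edges: project board outline test
```

```text
plane 16305 [ 0.55181391 -0.277791    0.15180214] [ 3.95536225e-01  9.18450076e-01 -7.42686802e-04] 66.70057193215276 0.0003077392682701782
head px 135 250.77037037037036 186.88888888888889 244 257 181 193 [ 0.58271437 -0.2780517   0.17658477] 0.011964406842393948
[[                   0                    1                    0                    0                    1                    0                    0                    1                   -1
                     0                    1                    0                    0                    0                    0                    0                    0                    0
                    -1                    1                    0                    0                    0                    0]
 [                   1                    0                    0                   -1                    0                    0                    0                   -1                    1
                     1                    0                    0                    0                    0                    0      
[... 12872 characters left out ...]
5808                    0                    0                    0                    0]
 [                   2                   -1                    0                    1                    0                    0                    0                    0                   -1
                     0                   -1                    0                    0                    0                    0                    0                    0                    0
                     1                   -1                    0                    0                    0                   -1]]
[ 0.58334081 -0.27719247  0.17838777]<stdin>:15: RuntimeWarning: invalid value encountered in cast
```

View pics/w1s.png

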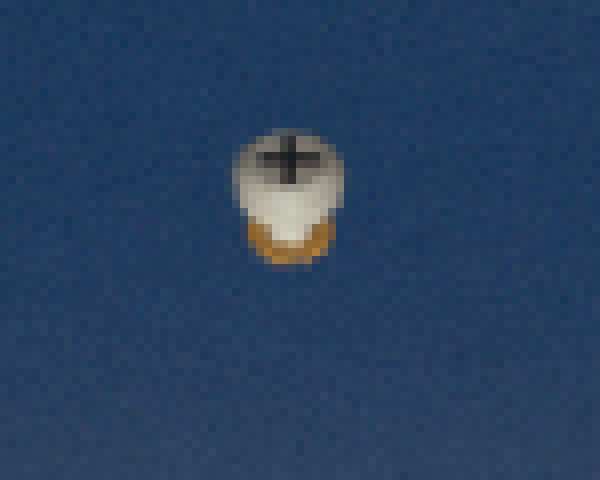

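Run:
```python
from h import *
p=load("w1.npz"); c=np.array([0.55181391,-0.277791,0.15180214]); n=np.array([np.cos(np.radians(66.7)),np.sin(np.radians(66.7)),0])
for uv in [(250.9,184.5)]:
    o,d=ray(p,uv); l=((c-o)@n+.0135)/(d@n); X=o+l*d; print("face",X,"axis at panel",X-n*.0135,"neck",X-n*.0095)
# scene view comparison
for s in ["scene0","side0"]:
    q=load(s+".npz"); print(s,proj(q,[X,X-n*.0065]))
o,P,R=state();print(P,getcmd()[0],np.degrees(Ro.from_matrix(R.T@getcmd()[1]).magnitude()))
```

```text
face [ 0.58344682 -0.27671555  0.17480047] axis at panel [ 0.57810696 -0.28911458  0.17480047] neck [ 0.57968914 -0.28544079  0.17480047]
scene0 [[ 95.00873504 154.08541276]
 [ 94.26911561 152.89121562]]
side0 [[331.21114102 126.46374925]
 [332.72379894 126.33580649]]
[ 0.61252384 -0.21521871  0.28605303] [ 0.61259264 -0.21389363  0.28450573] 0.17142329306854714
```

```bash
cat > wp.py <<'E'
from h import *
import sys
# waypoint chain; prints relative moves assuming each is hit
def chain(w):
    P,R=getcmd()
    for Pt,Rt in w:
        d,t=rel(Pt,Rt,P,R); print("xyz",d.round(2).tolist(),"twist",t.round(3).tolist(),"rows>=",max(np.ceil(np.linalg.norm(d)*.12/.0625),np.ceil(np.linalg.norm(t)*360/10.7)))
        d=d.round(2);t=t.round(3); P=P+R@d*.12; R=R@Ro.from_rotvec(t*2*np.pi).as_matrix()
E
python3 - <<'E'
from wp import *
chain([((.625,-.10,.31),frame(75,-12)),((.625,.02,.31),frame(85,5)),((.60,.14,.30),frame(95,20)),((.57,.25,.28),frame(105,30))])
E
```

```text
xyz [0.68, -0.28, -0.64] twist [-0.008, 0.05, -0.022] rows>= 2.0
xyz [0.95, -0.26, -0.2] twist [-0.002, 0.047, -0.028] rows>= 2.0
xyz [0.97, -0.29, 0.17] twist [0.006, 0.042, -0.027] rows>= 2.0
xyz [0.82, -0.17, 0.47] twist [0.012, 0.027, -0.025] rows>= 2.0
```

Emit:
{"fn": "carry_out", "kwargs": {
  "xyz": [
    [0.34,-0.14,-0.32],
    [0.68,-0.28,-0.64],
    [0.68,-0.28,-0.64]
  ],
  "twist": [
    [-0.004,0.025,-0.011],
    [-0.008,0.05,-0.022],
    [-0.008,0.05,-0.022]
  ]
}}

```text
time: 4.5
tool_pos: [0.6256, -0.0986, 0.3136]
tool_rot: [0.788, 0.607, -0.079, 0.065]
contact_force: [0.9, -0.3, -0.1]
gripper_width: 0.0856
```

Emit:
{"fn": "carry_out", "kwargs": {
  "xyz": [
    [0.48,-0.13,-0.1],
    [0.95,-0.26,-0.2],
    [0.95,-0.26,-0.2]
  ],
  "twist": [
    [-0.001,0.024,-0.014],
    [-0.002,0.047,-0.028],
    [-0.002,0.047,-0.028]
  ]
}}

```text
time: 4.88
tool_pos: [0.6243, 0.0213, 0.3102]
tool_rot: [0.735, 0.676, 0.033, -0.029]
contact_force: [0.4, -0.6, -1.0]
gripper_width: 0.0855
```

Emit:
{"fn": "carry_out", "kwargs": {
  "xyz": [
    [0.48,-0.14,0.08],
    [0.97,-0.29,0.17],
    [0.97,-0.29,0.17]
  ],
  "twist": [
    [0.003,0.021,-0.014],
    [0.006,0.042,-0.027],
    [0.006,0.042,-0.027]
  ]
}}

```text
time: 5.25
tool_pos: [0.5988, 0.1411, 0.2982]
tool_rot: [0.664, 0.727, 0.118, -0.129]
contact_force: [0.4, -0.8, -0.3]
gripper_width: 0.0854
```

Emit:
{"fn": "carry_out", "kwargs": {
  "xyz": [
    [0.41,-0.09,0.24],
    [0.82,-0.17,0.47],
    [0.82,-0.17,0.47],
    [0.82,-0.17,0.47],
    [0.82,-0.17,0.47]
  ],
  "twist": [
    [0.006,0.013,-0.012],
    [0.012,0.027,-0.025],
    [0.012,0.027,-0.025],
    [0.012,0.027,-0.025],
    [0.012,0.027,-0.025]
  ]
}}

```text
time: 5.88
tool_pos: [0.571, 0.2484, 0.2804]
tool_rot: [0.589, 0.766, 0.157, -0.203]
contact_force: [0.0, -0.2, -0.9]
gripper_width: 0.0855
```

Run:
```python
from h import *
from cell import cams
apply([.68,-.28,-.64],[-.008,.05,-.022]);apply([.95,-.26,-.2],[-.002,.047,-.028]);apply([.97,-.29,.17],[.006,.042,-.027]);apply([.82,-.17,.47],[.012,.027,-.025])
o,P,R=state(); print(getcmd()[0],P,np.degrees(Ro.from_matrix(R.T@getcmd()[1]).magnitude()), o["qpos"].round(2))
p=cams.snapshot("wrist"); cv2.imwrite("pics/w2.png",p["frame"][:,:,::-1])
np.savez("w2.npz",**{k:p[k] for k in ["frame","range_z","camera_matrix","rvec","tvec"]})
W=cloud(p);hsv=cv2.cvtColor(p["frame"],cv2.COLOR_RGB2HSV)
m=(hsv[...,0]<14)&(hsv[...,1]>150)&(W[...,2]>.038)&(W[...,2]<.05)
q=W[m];q=q[np.linalg.norm(q[:,:2]-[.54,.3155],axis=1)<.09];print(len(q),q.mean(0));print(cv2.minAreaRect((q[:,:2]*1000).astype(np.float32)))
for t in ["pocket_hole","pocket"]: print(t,[(round(d["conf"],2),np.round(d["xy"],1).tolist()) for d in cams.tip_of(t,p)])
```

```text
[0.56997453 0.25001666 0.28037212] [0.57103315 0.24835009 0.28044488] 0.19733007806281044 [ 0.19  0.55 -0.64  1.57 -0.23  1.07  0.  ]
1504 [0.53810112 0.32390175 0.04311292]
((540.1809692382812, 316.1031494140625), (59.103302001953125, 129.21337890625), 15.13311767578125)
pocket_hole [(0.89, [35.8, 162.8]), (0.79, [207.1, 59.3]), (0.58, [244.3, 215.8])]
pocket [(0.93, [245.9, 198.6]), (0.84, [216.8, 52.6]), (0.83, [35.7, 175.8])]
```

View pics/w2.png

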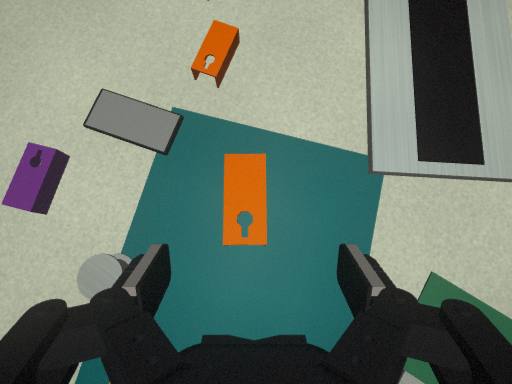

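Run:
```python
from wp import *
R=frame(105.1,35); pz=np.array([np.cos(np.radians(-74.9)),np.sin(np.radians(-74.9)),0]); C=np.array([.5402,.3160,.022])
G=C+pz*.005+np.array([0,0,.008]); T=G+R[:,2]*.019; print(G,T,R[:,2])
chain([(T-R[:,2]*.1,R),(T,R)])
```

```text
[0.54150252 0.31117264 0.03      ] [0.53866356 0.32169431 0.01443611] [-0.14941925  0.55377235 -0.81915204]
xyz [-0.62, -0.1, 1.41] twist [0.0, 0.014, -0.0] rows>= 3.0
xyz [0.0, 0.0, 0.84] twist [0.0, 0.0, -0.0] rows>= 2.0
```

Emit:
{"fn": "carry_out", "kwargs": {
  "xyz": [
    [-0.3,-0.05,0.3],
    [-0.62,-0.1,0.6],
    [-0.62,-0.1,1],
    [-0.62,-0.1,1],
    [-0.62,-0.1,1]
  ],
  "twist": [
    [0,0.007,0],
    [0,0.014,0],
    [0,0.014,0],
    [0,0.014,0],
    [0,0.014,0]
  ]
}}

```text
time: 6.65
tool_pos: [0.5606, 0.2424, 0.1407]
tool_rot: [0.58, 0.757, 0.183, -0.237]
contact_force: [0.0, -0.5, 1.0]
gripper_width: 0.0854
```

Run:
```python
from wp import *
apply([-.62,-.1,1],[0,.014,0]); o,P,R=state(); print(P,getcmd()[0],np.degrees(Ro.from_matrix(R.T@frame(105.1,35)).as_rotvec()))
from cell import cams
p=cams.snapshot("wrist"); cv2.imwrite("pics/w3.png",p["frame"][:,:,::-1])
R=frame(105.1,35); T=np.array([0.53866356,0.32169431,0.01443611]); chain([(T,R)])
```

```text
[0.56060759 0.24235791 0.14069342] [0.55969586 0.24223601 0.13925809] [0.14395212 0.14357761 0.01768111]
xyz [-0.03, 0.0, 1.25] twist [0.0, 0.0, -0.0] rows>= 3.0
```

View pics/w3.png

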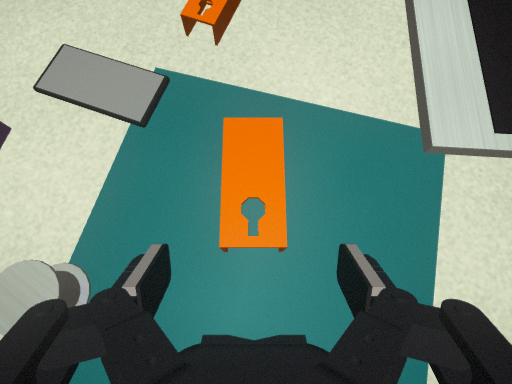

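Emit:
{"fn": "carry_out", "kwargs": {
  "xyz": [
    [-0.01,0,0.3],
    [-0.03,0,0.6],
    [-0.03,0,0.8],
    [-0.03,0,1],
    [-0.03,0,1]
  ],
  "twist": [
    [0,0,0],
    [0,0,0],
    [0,0,0],
    [0,0,0],
    [0,0,0]
  ]
}}

```text
time: 7.32
tool_pos: [0.5428, 0.3063, 0.0394]
tool_rot: [0.58, 0.757, 0.183, -0.238]
contact_force: [0.1, 0.3, 0.7]
gripper_width: 0.0853
```

Emit:
{"fn": "carry_out", "kwargs": {
  "xyz": [
    [0,0,0.12],
    [0,0,0.25],
    [0,0,0.25],
    [0,0,0.25]
  ],
  "twist": [
    [0,0,0],
    [0,0,0],
    [0,0,0],
    [0,0,0]
  ]
}}

```text
time: 7.82
tool_pos: [0.5383, 0.3222, 0.0142]
tool_rot: [0.581, 0.757, 0.182, -0.238]
contact_force: [0.5, 1.3, 0.9]
gripper_width: 0.0858
```

Emit:
{"fn": "carry_out", "kwargs": {
  "xyz": [
    [0,0,0],
    [0,0,0],
    [0,0,0],
    [0,0,0],
    [0,0,0],
    [0,0,0],
    [0,0,0],
    [0,0,0]
  ],
  "twist": [
    [0,0,0],
    [0,0,0],
    [0,0,0],
    [0,0,0],
    [0,0,0],
    [0,0,0],
    [0,0,0],
    [0,0,0]
  ],
  "jaw": 0,
  "force": 50
}}

```text
time: 8.82
tool_pos: [0.5387, 0.3219, 0.0146]
tool_rot: [0.581, 0.757, 0.183, -0.237]
contact_force: [0.8, -3.2, 5.0]
gripper_width: 0.0594
```

Run:
```python
from wp import *
apply([-.03,0,1],[0,0,0]);apply([0,0,.25],[0,0,0]); o,P,R=state(); print(o["time"],P,getcmd()[0],np.degrees(Ro.from_matrix(R.T@frame(105.1,35)).as_rotvec()),o["gripper_width"])
from cell import cams
p=cams.snapshot("wrist"); cv2.imwrite("pics/w4.png",p["frame"][:,:,::-1])
p=cams.snapshot("side"); cv2.imwrite("pics/s4.png",p["frame"][100:300,100:360,::-1].repeat(3,0).repeat(3,1))
```

```text
8.825 [0.53871042 0.32190774 0.01455686] [0.53827496 0.32222233 0.01413297] [ 0.10642154  0.14346715 -0.0540348 ] 0.059357585453962414
```

View pics/w4.png

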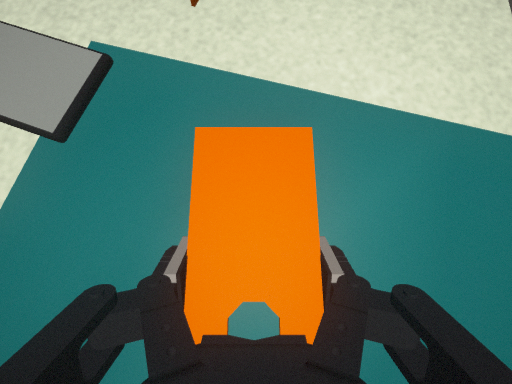

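View pics/s4.png

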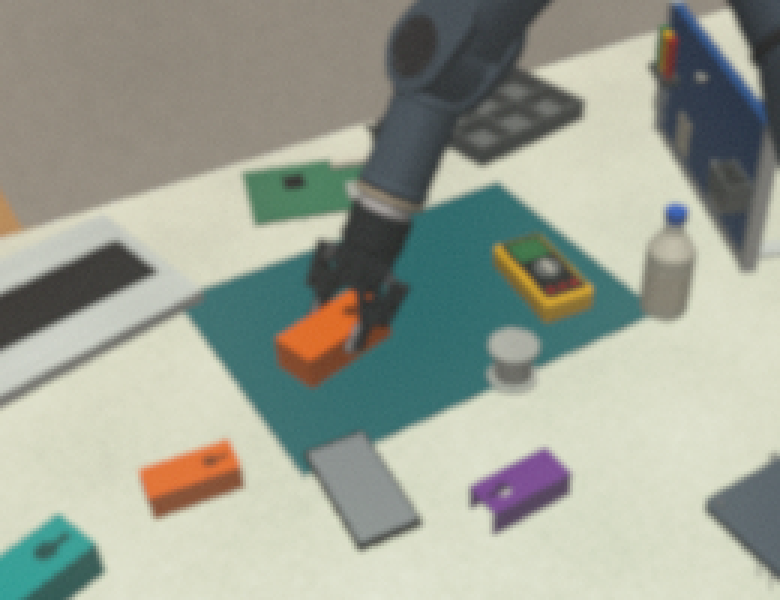

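Run:
```python
from wp import *
P,R=getcmd()
G=np.array([.545,.315,.17])
w=[(P+[0,0,.14],R)]
for f in [(122.6,20),(140,5),(157.6,-10),(175,-25),(192.5,-40),(210,-55)]:
    Rt=frame(*f); w.append((G+Rt[:,2]*.019,Rt))
chain(w)
```

```text
xyz [0.67, 0.0, -0.96] twist [0.0, 0.0, 0.0] rows>= 3.0
xyz [-0.03, 0.02, 0.0] twist [0.023, -0.041, -0.043] rows>= 3.0
xyz [-0.04, -0.0, -0.0] twist [0.01, -0.041, -0.048] rows>= 3.0
xyz [-0.04, 0.01, -0.01] twist [-0.002, -0.042, -0.049] rows>= 3.0
xyz [-0.04, 0.02, -0.0] twist [-0.014, -0.041, -0.046] rows>= 3.0
xyz [-0.03, 0.03, -0.01] twist [-0.027, -0.042, -0.041] rows>= 3.0
xyz [-0.04, 0.04, -0.01] twist [-0.036, -0.041, -0.033] rows>= 3.0
```

Emit:
{"fn": "carry_out", "kwargs": {
  "xyz": [
    [0.17,0,-0.24],
    [0.34,0,-0.48],
    [0.5,0,-0.72],
    [0.67,0,-0.96],
    [0.67,0,-0.96]
  ],
  "twist": [
    [0,0,0],
    [0,0,0],
    [0,0,0],
    [0,0,0],
    [0,0,0]
  ],
  "force": 70
}}

```text
time: 9.55
tool_pos: [0.5392, 0.3229, 0.1571]
tool_rot: [0.58, 0.758, 0.184, -0.236]
contact_force: [1.1, 0.1, -3.7]
gripper_width: 0.0592
```

Emit:
{"fn": "carry_out", "kwargs": {
  "xyz": [
    [-0.01,0.01,0],
    [-0.02,0.01,0],
    [-0.03,0.02,0],
    [-0.03,0.02,0]
  ],
  "twist": [
    [0.008,-0.014,-0.014],
    [0.015,-0.027,-0.029],
    [0.023,-0.041,-0.043],
    [0.023,-0.041,-0.043]
  ]
}}

```text
time: 10.05
tool_pos: [0.5401, 0.3225, 0.1521]
tool_rot: [0.472, 0.864, 0.082, -0.154]
contact_force: [-0.8, 0.3, -0.9]
gripper_width: 0.0591
```

Emit:
{"fn": "carry_out", "kwargs": {
  "xyz": [
    [-0.01,0,0],
    [-0.02,0,0],
    [-0.04,0,0],
    [-0.04,0,0]
  ],
  "twist": [
    [0.003,-0.014,-0.016],
    [0.007,-0.027,-0.032],
    [0.01,-0.041,-0.048],
    [0.01,-0.041,-0.048]
  ]
}}

```text
time: 10.55
tool_pos: [0.542, 0.3171, 0.1501]
tool_rot: [0.34, 0.939, 0.016, -0.044]
contact_force: [-0.6, -0.1, -2.1]
gripper_width: 0.059
```

Run:
```python
from wp import *
apply([.67,0,-.96],[0,0,0]);apply([-.03,.02,0],[.023,-.041,-.043]);apply([-.04,0,0],[.01,-.041,-.048]); o,P,R=state(); print(o["time"],P,getcmd()[0],np.degrees(Ro.from_matrix(R.T@frame(140,5)).as_rotvec()),o["gripper_width"],o["qpos"].round(2))
G=np.array([.545,.315,.17]);w=[]
for f in [(157.6,-10),(175,-25),(192.5,-40),(210,-55)]:
    Rt=frame(*f); w.append((G+Rt[:,2]*.019,Rt))
chain(w)
```

```text
10.55 [0.54203741 0.31713212 0.15007048] [0.54370042 0.31627038 0.1509144 ] [ 0.02150606 -0.32666613  0.16914337] 0.05901723122910707 [-0.27  0.63 -0.47  1.63  0.22  0.97  0.08]
xyz [-0.04, 0.01, -0.01] twist [-0.002, -0.042, -0.049] rows>= 3.0
xyz [-0.04, 0.02, -0.0] twist [-0.014, -0.041, -0.046] rows>= 3.0
xyz [-0.03, 0.03, -0.01] twist [-0.027, -0.042, -0.041] rows>= 3.0
xyz [-0.04, 0.04, -0.01] twist [-0.036, -0.041, -0.033] rows>= 3.0
```

Emit:
{"fn": "carry_out", "kwargs": {
  "xyz": [
    [-0.01,0,0],
    [-0.02,0,0],
    [-0.04,0.01,-0.01],
    [-0.04,0.01,-0.01]
  ],
  "twist": [
    [-0.001,-0.014,-0.016],
    [-0.001,-0.028,-0.032],
    [-0.002,-0.042,-0.049],
    [-0.002,-0.042,-0.049]
  ]
}}

```text
time: 11.05
tool_pos: [0.5469, 0.3135, 0.1508]
tool_rot: [0.193, 0.977, -0.017, 0.085]
contact_force: [-0.8, -0.2, -2.7]
gripper_width: 0.0589
```

Emit:
{"fn": "carry_out", "kwargs": {
  "xyz": [
    [-0.01,0,0],
    [-0.02,0.01,0],
    [-0.04,0.02,0],
    [-0.04,0.02,0]
  ],
  "twist": [
    [-0.005,-0.014,-0.015],
    [-0.009,-0.027,-0.031],
    [-0.014,-0.041,-0.046],
    [-0.014,-0.041,-0.046]
  ]
}}

```text
time: 11.55
tool_pos: [0.5529, 0.3126, 0.1515]
tool_rot: [0.045, 0.976, -0.012, 0.214]
contact_force: [0.5, -0.2, -2.6]
gripper_width: 0.0591
```

Emit:
{"fn": "carry_out", "kwargs": {
  "xyz": [
    [-0.01,0.01,0],
    [-0.02,0.02,0],
    [-0.03,0.03,-0.01],
    [-0.03,0.03,-0.01]
  ],
  "twist": [
    [-0.009,-0.014,-0.014],
    [-0.018,-0.028,-0.027],
    [-0.027,-0.042,-0.041],
    [-0.027,-0.042,-0.041]
  ]
}}

```text
time: 12.05
tool_pos: [0.5597, 0.316, 0.1556]
tool_rot: [-0.098, 0.934, 0.037, 0.342]
contact_force: [0.6, -0.7, -1.9]
gripper_width: 0.0592
```

Emit:
{"fn": "carry_out", "kwargs": {
  "xyz": [
    [-0.01,0.01,0],
    [-0.02,0.02,0],
    [-0.04,0.04,-0.01],
    [-0.04,0.04,-0.01],
    [-0.04,0.04,-0.01]
  ],
  "twist": [
    [-0.012,-0.014,-0.011],
    [-0.024,-0.027,-0.022],
    [-0.036,-0.041,-0.033],
    [-0.036,-0.041,-0.033],
    [-0.036,-0.041,-0.033]
  ]
}}

```text
time: 12.68
tool_pos: [0.5654, 0.3217, 0.1584]
tool_rot: [-0.225, 0.86, 0.115, 0.443]
contact_force: [-0.8, 1.5, -3.5]
gripper_width: 0.059
```

Run:
```python
from wp import *
apply([-.04,.01,-.01],[-.002,-.042,-.049]);apply([-.04,.02,0],[-.014,-.041,-.046]);apply([-.03,.03,-.01],[-.027,-.042,-.041]);apply([-.04,.04,-.01],[-.036,-.041,-.033])
o,P,R=state(); print(o["time"],P,getcmd()[0],np.degrees(Ro.from_matrix(R.T@frame(210,-55)).as_rotvec()),o["gripper_width"],o["qpos"].round(2))
from cell import cams
p=cams.snapshot("scene"); cv2.imwrite("pics/c5.png",p["frame"][100:300,130:390,::-1].repeat(3,0).repeat(3,1))
p=cams.snapshot("side"); cv2.imwrite("pics/s5.png",p["frame"][100:300,100:360,::-1].repeat(3,0).repeat(3,1))
```

```text
12.675 [0.56540543 0.32166572 0.15842231] [0.55834274 0.32314945 0.15913891] [-0.62513082 -0.52971488 -0.41290681] 0.05900447613851 [ 0.07  0.81 -1.15  2.46  2.38  1.14 -0.7 ]
```

View pics/c5.png

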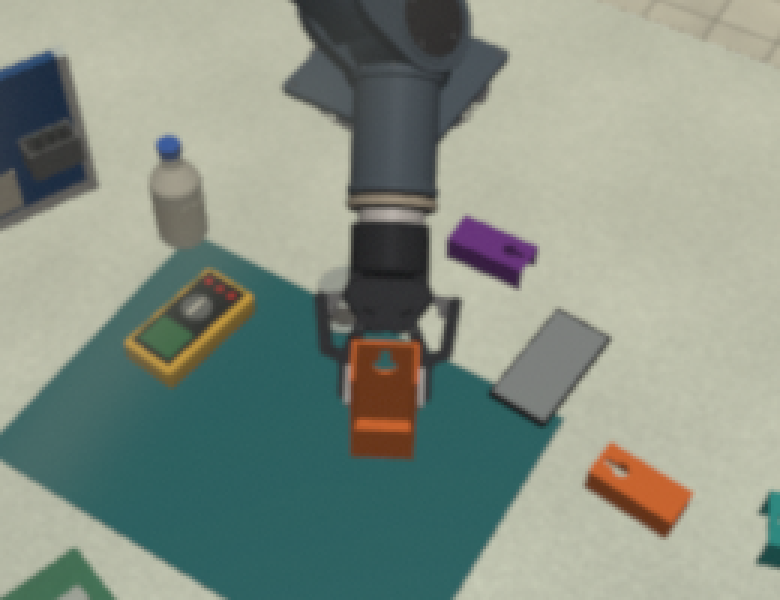

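View pics/s5.png

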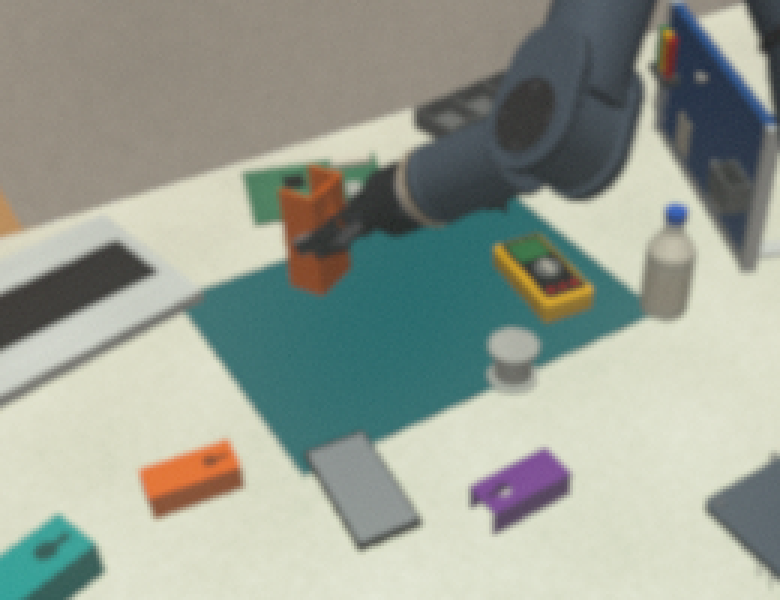

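Run:
```python
from h import *
p=load("scene0.npz");W=cloud(p)
for c in [(.62,.30),(.64,.33),(.66,.3)]:
    print(c,proj(p,[[*c,0]]).round(0))
    m=np.linalg.norm(W[...,:2]-np.array(c),axis=-1)<.09
    q=W[m]; print(len(q),np.nanmax(q[:,2]), np.nanpercentile(q[:,2],[50,95]))
for uv in [(262,322),(243,366),(150,285),(300,335)]: print(uv,W[uv[1],uv[0]])
o,P,R=state()
d=R[:,2]; print(P-.019*d)
```

```text
(0.62, 0.3) [[241. 276.]]
2736 0.04874519784495105 [0.00096883 0.0436927 ]
(0.64, 0.33) [[246. 286.]]
2917 0.04741643695453904 [0.00061574 0.04097029]
(0.66, 0.3) [[234. 286.]]
2819 0.046537878152375776 [0.00031545 0.00732752]
(262, 322) [0.71389075 0.43056182 0.01571463]
(243, 366) [0.83873811 0.44919063 0.01915481]
(150, 285) [ 0.78768356  0.087911   -0.00277604]
(300, 335) [0.69097566 0.53603543 0.01780221]
[0.55193915 0.31317746 0.16832849]
```

Run:
```python
from wp import *
Rt=frame(210,-55); G=np.array([.623,.311,.168]); chain([(G+Rt[:,2]*.019,Rt)])
```

```text
xyz [-0.3, -0.36, 0.46] twist [0.0, 0.0, 0.0] rows>= 2.0
```

Emit:
{"fn": "carry_out", "kwargs": {
  "xyz": [
    [-0.1,-0.12,0.15],
    [-0.2,-0.24,0.3],
    [-0.3,-0.36,0.46],
    [-0.3,-0.36,0.46],
    [-0.3,-0.36,0.46],
    [-0.3,-0.36,0.46],
    [-0.3,-0.36,0.46]
  ],
  "twist": [
    [0,0,0],
    [0,0,0],
    [0,0,0],
    [0,0,0],
    [0,0,0],
    [0,0,0],
    [0,0,0]
  ]
}}

```text
time: 13.65
tool_pos: [0.64, 0.3212, 0.1557]
tool_rot: [-0.23, 0.859, 0.118, 0.442]
contact_force: [1.0, -1.2, -2.1]
gripper_width: 0.0593
```

Run:
```python
from wp import *
from cell import cams
apply([-.3,-.36,.46],[0,0,0])
o,P,R=state(); print(o["time"],P,getcmd()[0],np.degrees(Ro.from_matrix(R.T@frame(210,-55)).as_rotvec()),o["qpos"].round(2))
for n in ["scene","side"]:
    p=cams.snapshot(n); cv2.imwrite(f"pics/{n}6.png",p["frame"][:,:,::-1])
    np.savez(f"{n}6.npz",**{k:p[k] for k in ["frame","range_z","camera_matrix","rvec","tvec"]})
    W=cloud(p);hsv=cv2.cvtColor(p["frame"],cv2.COLOR_RGB2HSV)
    m=(hsv[...,0]<14)&(hsv[...,1]>150)&(np.linalg.norm(W[...,:2]-[.63,.315],axis=-1)<.06)&(W[...,2]>.05)
    q=W[m]; print(n,len(q),q.min(0),q.max(0))
    np.save(f"q{n}6.npy",q)
```

```text
13.65 [0.64001174 0.3212414  0.15565045] [0.63699696 0.31887484 0.15701257] [-0.05464977 -0.50751599 -0.020126  ] [ 0.15  0.84 -1.09  2.29  2.44  0.95 -0.58]
scene 786 [0.5879002  0.27179756 0.09696969] [0.66832958 0.35487025 0.23046721]
side 349 [0.59893336 0.28654177 0.10580437] [0.66260333 0.35233683 0.23147121]
```

```bash
cat > fit.py <<'E'
from h import *
from scipy.optimize import least_squares
def boxes():
    # (center, half) of pocket walls (mm->m)
    b=[((20,0,0),(2,30,65)),((0,28,0),(22,2,65)),((0,-28,0),(22,2,65)),((-20,0,-40),(2,30,25)),((0,0,-63),(22,30,2))]
    return [(np.array(c)/1000,np.array(h)/1000) for c,h in b]
B=boxes()
def sdf(X):
    out=[]
    for c,h in B:
        q=abs(X-c)-h; out.append(np.linalg.norm(np.maximum(q,0),axis=1)+np.minimum(q.max(1),0))
    return np.min(out,0)
def fit(Q,C0,R0,iters=3):
    def res(v):
        R=R0@Ro.from_rotvec(v[3:]).as_matrix(); return sdf((Q-C0-v[:3])@R)
    s=least_squares(res,np.zeros(6),loss="soft_l1",f_scale=.002,x_scale=[.01]*3+[.1]*3,diff_step=1e-4)
    v=s.x; return C0+v[:3],R0@Ro.from_rotvec(v[3:]).as_matrix(),np.sqrt(np.median(res(v)**2)),v
def upright(beta):
    b=np.radians(beta);x=np.array([np.cos(b),np.sin(b),0]);z=np.array([0,0,1.]);return np.stack([x,np.cross(z,x),z],1)
def report(C,R):
    print("C",C.round(4),"tilt",np.degrees(np.arccos(R[2,2])).round(2),"z axis",R[:,2].round(4),"x az",np.degrees(np.arctan2(R[1,0],R[0,0])).round(2))
E
python3 - <<'E'
from fit import *
a=np.load("qscene6.npy");b=np.load("qside6.npy")
for Q in [a,b,np.vstack([a,b])]:
    C,R,e,v=fit(Q,np.array([.632,.318,.163]),upright(-150)); report(C,R); print(e)
E
```

```text
C [0.6331 0.3184 0.1635] tilt 0.55 z axis [0.0091 0.003  1.    ] x az -150.0
0.0007153212406523905
C [0.632  0.318  0.1659] tilt 0.16 z axis [0.0025 0.0011 1.    ] x az -150.18
0.0010375467182136226
C [0.6332 0.3184 0.1642] tilt 0.74 z axis [0.0129 0.001  0.9999] x az -149.89
0.000776426880721057
```

View pics/scene6.png

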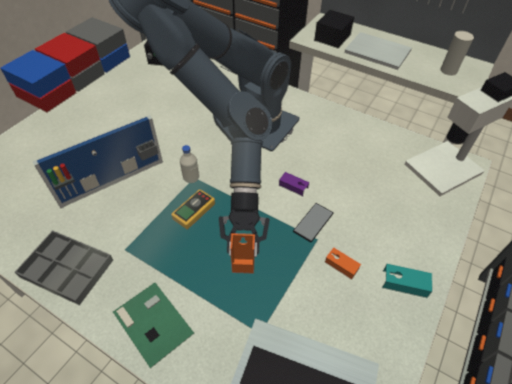

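Run:
```python
from wp import *
P,R=getcmd(); print(R)
w=[(P-[0,0,.09],R),(P-[0,0,.099],R),(P-[0,0,.101],R)]; chain(w)
```

```text
[[-0.49545499 -0.50221836  0.70873201]
 [-0.28686732  0.86474034  0.41222723]
 [-0.81989724  0.00092798 -0.57250996]]
xyz [0.61, -0.0, 0.43] twist [0.0, 0.0, 0.0] rows>= 2.0
xyz [0.07, -0.0, 0.04] twist [0.0, 0.0, 0.0] rows>= 1.0
xyz [0.01, -0.0, 0.01] twist [0.0, 0.0, 0.0] rows>= 1.0
```

Emit:
{"fn": "carry_out", "kwargs": {
  "xyz": [
    [0.15,0,0.11],
    [0.3,0,0.22],
    [0.46,0,0.32],
    [0.61,0,0.43],
    [0.61,0,0.43],
    [0.61,0,0.43]
  ],
  "twist": [
    [0,0,0],
    [0,0,0],
    [0,0,0],
    [0,0,0],
    [0,0,0],
    [0,0,0]
  ]
}}

```text
time: 14.5
tool_pos: [0.6401, 0.3211, 0.0669]
tool_rot: [-0.229, 0.859, 0.118, 0.443]
contact_force: [0.9, 1.3, -1.5]
gripper_width: 0.0588
```

Run:
```python
from wp import *
from cell import cams
from fit import *
apply([.61,0,.43],[0,0,0])
o,P,R=state(); print(o["time"],P,getcmd()[0],o["contact_force"])
Q=[]
for n in ["scene","side"]:
    p=cams.snapshot(n); cv2.imwrite(f"pics/{n}7.png",p["frame"][100:300,130:390,::-1].repeat(3,0).repeat(3,1))
    W=cloud(p);hsv=cv2.cvtColor(p["frame"],cv2.COLOR_RGB2HSV)
    m=(hsv[...,0]<14)&(hsv[...,1]>150)&(np.linalg.norm(W[...,:2]-[.63,.315],axis=-1)<.06)&(W[...,2]>.0)
    Q.append(W[m])
for q in Q+[np.vstack(Q)]:
    C,R,e,v=fit(q,np.array([.632,.318,.073]),upright(-150)); report(C,R); print(e,len(q))
```

```text
14.5 [0.64014847 0.32111164 0.06693659] [0.63730022 0.31914707 0.06745458] [ 0.87514265  1.25982798 -1.5381422 ]
C [0.6334 0.3185 0.0756] tilt 0.69 z axis [0.011  0.005  0.9999] x az -150.25
0.0007646892468573438 684
C [0.6325 0.3177 0.0767] tilt 1.25 z axis [0.0103 0.0192 0.9998] x az -150.72
0.0009461761948209042 293
C [0.6334 0.3183 0.076 ] tilt 0.73 z axis [0.006  0.0112 0.9999] x az -150.24
0.0008193205170545798 977
```

View pics/side7.png

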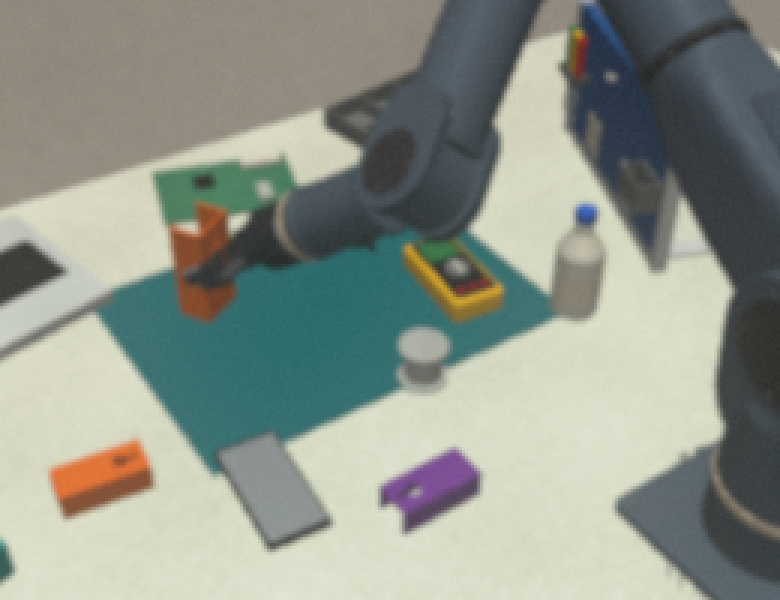

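Emit:
{"fn": "carry_out", "kwargs": {
  "xyz": [
    [0.03,0,0.02],
    [0.055,0,0.038],
    [0.055,0,0.038],
    [0.055,0,0.038]
  ],
  "twist": [
    [0,0,0],
    [0,0,0],
    [0,0,0],
    [0,0,0]
  ]
}}

```text
time: 15.1
tool_pos: [0.64, 0.3207, 0.0581]
tool_rot: [-0.229, 0.859, 0.118, 0.443]
contact_force: [0.1, -0.5, -2.0]
gripper_width: 0.0591
```

Emit:
{"fn": "carry_out", "kwargs": {
  "xyz": [
    [0.014,0,0.01],
    [0.014,0,0.01],
    [0.014,0,0.01]
  ],
  "twist": [
    [0,0,0],
    [0,0,0],
    [0,0,0]
  ]
}}

```text
time: 15.48
tool_pos: [0.6404, 0.3212, 0.058]
tool_rot: [-0.23, 0.858, 0.118, 0.444]
contact_force: [-4.4, -5.7, 9.8]
gripper_width: 0.0592
```

Emit:
{"fn": "carry_out", "kwargs": {
  "xyz": [
    [0,0,0],
    [0,0,0],
    [0,0,0],
    [0,0,0],
    [0,0,0],
    [0,0,0]
  ],
  "twist": [
    [0,0,0],
    [0,0,0],
    [0,0,0],
    [0,0,0],
    [0,0,0],
    [0,0,0]
  ],
  "jaw": 1
}}

```text
time: 16.23
tool_pos: [0.6399, 0.3207, 0.0561]
tool_rot: [-0.229, 0.859, 0.118, 0.442]
contact_force: [0.1, -0.7, -0.7]
gripper_width: 0.0853
```

Emit:
{"fn": "carry_out", "kwargs": {
  "xyz": [
    [0,0,-0.15],
    [0,0,-0.4],
    [0,0,-0.7],
    [0,0,-1],
    [0,0,-1],
    [0,0,-1]
  ],
  "twist": [
    [0,0,0],
    [0,0,0],
    [0,0,0],
    [0,0,0],
    [0,0,0],
    [0,0,0]
  ]
}}

```text
time: 16.98
tool_pos: [0.5815, 0.2833, 0.1329]
tool_rot: [-0.232, 0.863, 0.118, 0.434]
contact_force: [0.5, 0.6, -0.3]
gripper_width: 0.085
```

Run:
```python
from wp import *
from cell import cams
from fit import *
apply([.055,0,.038],[0,0,0]);apply([.014,0,.01],[0,0,0]);apply([0,0,-1],[0,0,0])
o,P,R=state(); print(o["time"],P,getcmd()[0],o["contact_force"],o["qpos"].round(2))
Q=[]
for n in ["scene","side","wrist"]:
    p=cams.snapshot(n); cv2.imwrite(f"pics/{n}8.png",p["frame"][:,:,::-1])
    W=cloud(p);hsv=cv2.cvtColor(p["frame"],cv2.COLOR_RGB2HSV)
    m=(hsv[...,0]<14)&(hsv[...,1]>150)&(np.linalg.norm(W[...,:2]-[.63,.315],axis=-1)<.06)&(W[...,2]>.0)
    Q.append(W[m])
for q in Q+[np.vstack(Q)]:
    if len(q)<50: continue
    C,R,e,v=fit(q,np.array([.632,.318,.065]),upright(-150)); report(C,R); print(e,len(q))
```

```text
16.975 [0.58145673 0.28329101 0.13293482] [0.55223231 0.26967897 0.12606937] [ 0.53287653  0.62661828 -0.25982651] [ 0.3   1.13 -1.52  2.46  2.28  1.36 -0.3 ]
C [0.6327 0.3182 0.0671] tilt 0.53 z axis [-0.0029  0.0087  1.    ] x az -150.11
0.0007111352032715442 662
C [0.6334 0.3181 0.07  ] tilt 0.65 z axis [-0.0082 -0.008   0.9999] x az -149.14
0.0008707923655063596 448
C [0.6325 0.3188 0.0637] tilt 0.2 z axis [ 0.0025 -0.0025  1.    ] x az -150.08
0.00040092452833768934 11544
C [0.6329 0.3181 0.0659] tilt 0.36 z axis [-0.0021  0.0059  1.    ] x az -150.04
0.00042670912096284136 12654
```

View pics/wrist8.png

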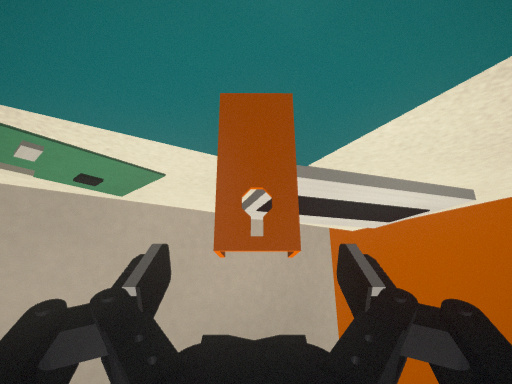

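View pics/side8.png

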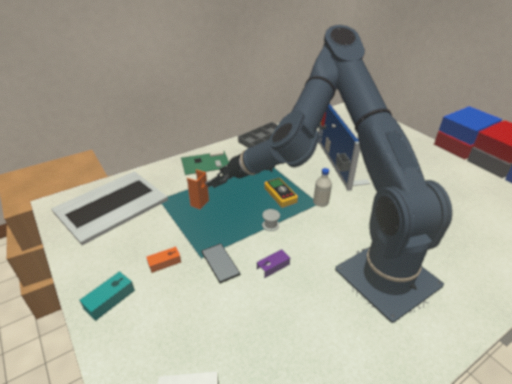

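Emit:
{"fn": "carry_out", "kwargs": {
  "xyz": [
    [-0.3,0,-0.2],
    [-0.6,0,-0.2],
    [-0.9,0,-0.3],
    [-0.9,0,-0.3],
    [-0.9,0,-0.3]
  ],
  "twist": [
    [0,0.02,0],
    [0,0.04,0],
    [0,0.07,0],
    [0,0.07,0],
    [0,0.07,0]
  ]
}}

```text
time: 17.75
tool_pos: [0.6129, 0.304, 0.2442]
tool_rot: [-0.252, 0.936, 0.066, 0.236]
contact_force: [1.2, -0.4, -0.5]
gripper_width: 0.0855
```

Run:
```python
from wp import *
P0,R0=getcmd(); apply([-.9,0,-.3],[0,.07,0]);
o,P,R=state(); print(o["time"],P,R[:,2],"if requested",getcmd()[0],o["contact_force"],o["qpos"].round(2))
print("if clamped",np.array([.5815,.2833,.1329])+R0@np.array([-.9,0,-.3])*.12)
print(np.degrees(Ro.from_matrix(R.T@getcmd()[1]).as_rotvec()))
```

```text
17.75 [0.61293558 0.30404823 0.2442144 ] [ 0.40865506  0.24175236 -0.88008911] if requested [0.5802271  0.28582046 0.23522863] [ 1.21632956 -0.43969523 -0.46109116] [ 0.31  0.73 -1.43  1.88  1.21  0.95  0.53]
if clamped [0.60949479 0.29944149 0.24205926]
[ 0.171592   -1.52856439 -0.03327703]
```

Run:
```python
from wp import *
o,P,R=state(); setcmd(P,R)
chain([((.62,.31,.25),frame(180,-15)),((.63,.315,.25),frame(150,-5)),((.635,.318,.25),frame(120,0)),((.635,.318,.25),frame(90,-5)),((.635,.318,.25),frame(60,-12)),((.64,.322,.25),frame(29.9,-20))])
```

```text
xyz [-0.09, 0.01, -0.01] twist [0.032, 0.036, 0.078] rows>= 4.0
xyz [-0.08, 0.05, 0.02] twist [0.014, 0.027, 0.082] rows>= 3.0
xyz [-0.03, 0.04, 0.01] twist [0.004, 0.014, 0.083] rows>= 3.0
xyz [0.0, -0.0, -0.0] twist [0.004, -0.014, 0.084] rows>= 3.0
xyz [0.0, -0.0, -0.0] twist [0.012, -0.019, 0.082] rows>= 3.0
xyz [0.05, 0.01, -0.01] twist [0.023, -0.021, 0.08] rows>= 3.0
```

Emit:
{"fn": "carry_out", "kwargs": {
  "xyz": [
    [-0.03,0,0],
    [-0.06,0,0],
    [-0.09,0.01,-0.01],
    [-0.09,0.01,-0.01]
  ],
  "twist": [
    [0.01,0.012,0.026],
    [0.021,0.024,0.052],
    [0.032,0.036,0.078],
    [0.032,0.036,0.078]
  ]
}}

```text
time: 18.25
tool_pos: [0.6192, 0.3082, 0.2458]
tool_rot: [0.0, 0.992, -0.003, 0.13]
contact_force: [0.1, -0.1, -0.1]
gripper_width: 0.0853
```

Emit:
{"fn": "carry_out", "kwargs": {
  "xyz": [
    [-0.03,0.02,0.01],
    [-0.05,0.03,0.01],
    [-0.08,0.05,0.02],
    [-0.08,0.05,0.02]
  ],
  "twist": [
    [0.005,0.009,0.027],
    [0.009,0.018,0.054],
    [0.014,0.027,0.082],
    [0.014,0.027,0.082]
  ]
}}

```text
time: 18.75
tool_pos: [0.6303, 0.3112, 0.2448]
tool_rot: [0.258, 0.965, -0.013, 0.043]
contact_force: [0.1, -0.4, -0.5]
gripper_width: 0.0855
```

Emit:
{"fn": "carry_out", "kwargs": {
  "xyz": [
    [-0.01,0.01,0],
    [-0.02,0.03,0.01],
    [-0.03,0.04,0.01],
    [-0.03,0.04,0.01]
  ],
  "twist": [
    [0.001,0.005,0.028],
    [0.003,0.009,0.055],
    [0.004,0.014,0.083],
    [0.004,0.014,0.083]
  ]
}}

```text
time: 19.25
tool_pos: [0.6353, 0.3132, 0.2447]
tool_rot: [0.498, 0.867, -0.003, 0.0]
contact_force: [0.1, -0.1, -0.2]
gripper_width: 0.0852
```

Emit:
{"fn": "carry_out", "kwargs": {
  "xyz": [
    [0,0,0],
    [0,0,0],
    [0,0,0],
    [0,0,0]
  ],
  "twist": [
    [0.001,-0.005,0.028],
    [0.003,-0.009,0.056],
    [0.004,-0.014,0.084],
    [0.004,-0.014,0.084]
  ]
}}

```text
time: 19.75
tool_pos: [0.6344, 0.3152, 0.2452]
tool_rot: [0.705, 0.708, -0.035, 0.032]
contact_force: [0.1, -1.4, -0.3]
gripper_width: 0.0855
```

Emit:
{"fn": "carry_out", "kwargs": {
  "xyz": [
    [0,0,0],
    [0,0,0],
    [0,0,0],
    [0,0,0]
  ],
  "twist": [
    [0.004,-0.006,0.027],
    [0.008,-0.012,0.055],
    [0.012,-0.019,0.082],
    [0.012,-0.019,0.082]
  ]
}}

```text
time: 20.25
tool_pos: [0.6353, 0.3145, 0.2444]
tool_rot: [0.859, 0.5, -0.094, 0.054]
contact_force: [-1.1, 0.5, -0.4]
gripper_width: 0.0852
```

Emit:
{"fn": "carry_out", "kwargs": {
  "xyz": [
    [0.02,0,0],
    [0.03,0.01,-0.01],
    [0.05,0.01,-0.01],
    [0.05,0.01,-0.01],
    [0.05,0.01,-0.01]
  ],
  "twist": [
    [0.008,-0.007,0.027],
    [0.015,-0.014,0.053],
    [0.023,-0.021,0.08],
    [0.023,-0.021,0.08],
    [0.023,-0.021,0.08]
  ]
}}

```text
time: 20.88
tool_pos: [0.6393, 0.319, 0.2453]
tool_rot: [0.95, 0.258, -0.168, 0.046]
contact_force: [-0.0, 0.2, 0.1]
gripper_width: 0.0852
```

Run:
```python
from wp import *
from cell import cams
from fit import *
for a,b in [([-.09,.01,-.01],[.032,.036,.078]),([-.08,.05,.02],[.014,.027,.082]),([-.03,.04,.01],[.004,.014,.083]),([0,0,0],[.004,-.014,.084]),([0,0,0],[.012,-.019,.082]),([.05,.01,-.01],[.023,-.021,.08])]: apply(a,b)
o,P,R=state(); print(o["time"],P,getcmd()[0],np.degrees(Ro.from_matrix(R.T@getcmd()[1]).as_rotvec()),o["qpos"].round(2))
p=cams.snapshot("wrist"); cv2.imwrite("pics/w9.png",p["frame"][:,:,::-1])
W=cloud(p);hsv=cv2.cvtColor(p["frame"],cv2.COLOR_RGB2HSV)
m=(hsv[...,0]<14)&(hsv[...,1]>150)&(np.linalg.norm(W[...,:2]-[.633,.318],axis=-1)<.06)&(W[...,2]>.0)
C,Rp,e,v=fit(W[m],np.array([.6325,.3188,.065]),upright(-150)); report(C,Rp); print(e,m.sum())
```

```text
20.875 [0.63928913 0.31900156 0.24531925] [0.63966322 0.32255889 0.24960804] [0.09163064 0.16897059 0.29021744] [-0.33  0.91 -0.6   0.84  0.38  1.84 -1.81]
C [0.6328 0.3182 0.0643] tilt 0.06 z axis [4.e-04 9.e-04 1.e+00] x az -150.08
0.00016961114628199873 4309
```

View pics/w9.png

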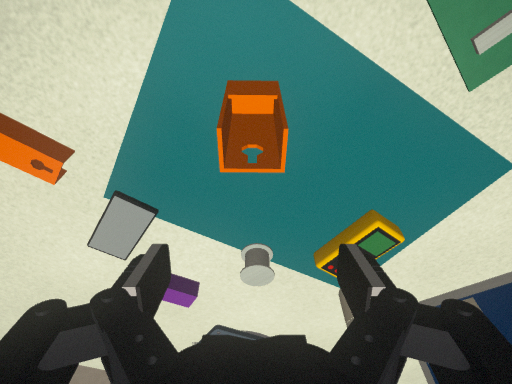

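Run:
```python
from wp import *
o,P,R=state(); setcmd(P,R)
b=np.radians(-150.08);x=np.array([np.cos(b),np.sin(b),0])
C=np.array([.6328,.3182,.065]); G=C-x*.006+[0,0,.047]; Rt=frame(29.92,-20); T=G+Rt[:,2]*.019; print(G,T)
chain([(T-Rt[:,2]*.06,Rt),(T,Rt)])
```

```text
[0.63800034 0.32119274 0.112     ] [0.63236804 0.31795141 0.09414584]
xyz [0.38, -0.02, 0.7] twist [0.0, 0.0, 0.001] rows>= 2.0
xyz [0.0, -0.0, 0.5] twist [0.0, 0.0, 0.0] rows>= 1.0
```

Emit:
{"fn": "carry_out", "kwargs": {
  "xyz": [
    [0.38,-0.02,0.35],
    [0.38,-0.02,0.7],
    [0.38,-0.02,0.7],
    [0.38,-0.02,0.7],
    [0.38,-0.02,0.7]
  ],
  "twist": [
    [0,0,0.001],
    [0,0,0.001],
    [0,0,0.001],
    [0,0,0.001],
    [0,0,0.001]
  ]
}}

```text
time: 21.55
tool_pos: [0.6516, 0.3288, 0.1537]
tool_rot: [0.952, 0.252, -0.166, 0.046]
contact_force: [-0.4, 1.4, -0.6]
gripper_width: 0.0856
```

Run:
```python
from wp import *
from cell import cams
apply([.38,-.02,.7],[0,0,.001])
o,P,R=state(); print(P,getcmd()[0]); setcmd(P,R)
p=cams.snapshot("wrist"); cv2.imwrite("pics/w10.png",p["frame"][:,:,::-1])
chain([(np.array([.63237,.31795,.09415]),frame(29.92,-20))])
```

```text
[0.6515507  0.32881196 0.15373506] [0.65009745 0.32828322 0.15112763]
xyz [-0.0, -0.0, 0.53] twist [0.0, -0.0, -0.001] rows>= 2.0
```

View pics/w10.png

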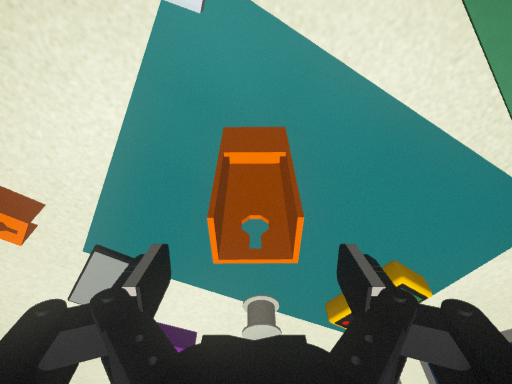

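Emit:
{"fn": "carry_out", "kwargs": {
  "xyz": [
    [0,0,0.2],
    [0,0,0.4],
    [0,0,0.53],
    [0,0,0.53],
    [0,0,0.53]
  ],
  "twist": [
    [0,0,-0.001],
    [0,0,-0.001],
    [0,0,-0.001],
    [0,0,-0.001],
    [0,0,-0.001]
  ]
}}

```text
time: 22.22
tool_pos: [0.6322, 0.3174, 0.0921]
tool_rot: [0.951, 0.254, -0.168, 0.046]
contact_force: [1.1, -0.5, -0.1]
gripper_width: 0.0856
```

Emit:
{"fn": "carry_out", "kwargs": {
  "xyz": [
    [0,0,0],
    [0,0,0],
    [0,0,0],
    [0,0,0],
    [0,0,0],
    [0,0,0],
    [0,0,0],
    [0,0,0]
  ],
  "twist": [
    [0,0,0],
    [0,0,0],
    [0,0,0],
    [0,0,0],
    [0,0,0],
    [0,0,0],
    [0,0,0],
    [0,0,0]
  ],
  "jaw": 0,
  "force": 50
}}

```text
time: 23.22
tool_pos: [0.632, 0.3172, 0.0919]
tool_rot: [0.951, 0.254, -0.168, 0.046]
contact_force: [1.7, -0.8, 6.1]
gripper_width: 0.0597
```

Run:
```python
from wp import *
from cell import cams
apply([0,0,.53],[0,0,-.001])
o,P,R=state(); print(o["time"],P,getcmd()[0],o["gripper_width"],o["contact_force"],np.degrees(Ro.from_matrix(R.T@frame(29.92,-20)).as_rotvec()))
p=cams.snapshot("wrist"); cv2.imwrite("pics/w11.png",p["frame"][:,:,::-1])
P,R=getcmd(); chain([(P+[0,0,.1],R)])
```

```text
23.225 [0.63204935 0.31716029 0.09187807] [0.63288544 0.3179279  0.09391779] 0.05971821380110702 [ 1.73740247 -0.84859203  6.06120804] [ 0.1270236   0.04285512 -0.02006138]
xyz [-0.28, 0.0, -0.78] twist [0.0, 0.0, 0.0] rows>= 2.0
```

View pics/w11.png

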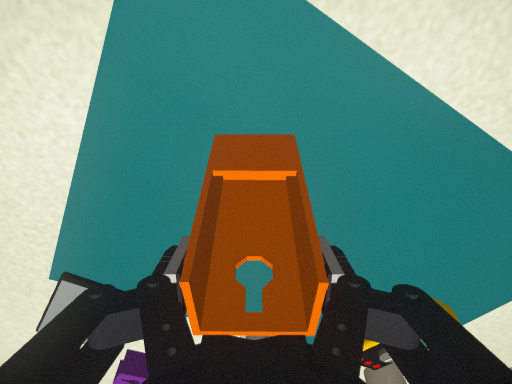

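```bash
cat > hang.py <<'E'
from wp import *
from fit import upright
N=np.array([.5797,-.2854,.1748]); AZ=66.7
n=np.array([np.cos(np.radians(AZ)),np.sin(np.radians(AZ)),0])
def save_grasp(C,Rp,P,R): np.savez("grasp.npz",c=R.T@(C-P),R=R.T@Rp)
def toolfor(C,Rp):
    g=np.load("grasp.npz"); R=Rp@g["R"].T; return C-R@g["c"],R
def pocketof(P,R):
    g=np.load("grasp.npz"); return P+R@g["c"],R@g["R"]
def pk(C,az): return toolfor(np.array(C),upright(az-180))
E
python3 - <<'E'
from hang import *
o,P,R=state(); setcmd(P,R); save_grasp(np.array([.6328,.3182,.065]),upright(-150.08),P,R)
chain([pk((.634,.30,.165),29.9),pk((.64,.19,.19),39),pk((.64,.08,.19),48),pk((.64,-.03,.18),57),pk((.627,-.12,.17),66.7),pk(N+n*.09-[0,0,.03],66.7)])
E
```

```text
xyz [-0.35, 0.14, -0.76] twist [0.0, -0.0, 0.0] rows>= 2.0
xyz [-0.46, 0.82, -0.05] twist [-0.009, 0.0, -0.024] rows>= 2.0
xyz [-0.54, 0.71, 0.2] twist [-0.008, 0.0, -0.023] rows>= 2.0
xyz [-0.61, 0.62, 0.31] twist [-0.009, 0.0, -0.024] rows>= 2.0
xyz [-0.62, 0.31, 0.32] twist [-0.009, 0.0, -0.025] rows>= 2.0
xyz [-0.56, 0.19, 0.43] twist [-0.0, 0.0, 0.0] rows>= 2.0
```

Emit:
{"fn": "carry_out", "kwargs": {
  "xyz": [
    [-0.12,0.04,-0.25],
    [-0.24,0.09,-0.5],
    [-0.35,0.14,-0.76],
    [-0.35,0.14,-0.76]
  ],
  "twist": [
    [0,0,0],
    [0,0,0],
    [0,0,0],
    [0,0,0]
  ],
  "force": 60
}}

```text
time: 23.78
tool_pos: [0.6339, 0.2988, 0.1936]
tool_rot: [0.952, 0.254, -0.166, 0.046]
contact_force: [-1.3, 0.9, -2.7]
gripper_width: 0.0594
```

Emit:
{"fn": "carry_out", "kwargs": {
  "xyz": [
    [-0.15,0.27,-0.02],
    [-0.3,0.54,-0.03],
    [-0.46,0.82,-0.05],
    [-0.46,0.82,-0.05]
  ],
  "twist": [
    [-0.003,0,-0.008],
    [-0.006,0,-0.016],
    [-0.009,0,-0.024],
    [-0.009,0,-0.024]
  ]
}}

```text
time: 24.28
tool_pos: [0.6396, 0.1848, 0.2154]
tool_rot: [0.928, 0.328, -0.165, 0.061]
contact_force: [0.2, 0.8, -2.9]
gripper_width: 0.0597
```

Emit:
{"fn": "carry_out", "kwargs": {
  "xyz": [
    [-0.18,0.24,0.07],
    [-0.36,0.47,0.13],
    [-0.54,0.71,0.2],
    [-0.54,0.71,0.2]
  ],
  "twist": [
    [-0.003,0,-0.008],
    [-0.005,0,-0.015],
    [-0.008,0,-0.023],
    [-0.008,0,-0.023]
  ]
}}

```text
time: 24.78
tool_pos: [0.639, 0.0758, 0.2148]
tool_rot: [0.9, 0.399, -0.161, 0.072]
contact_force: [-1.4, 0.5, -1.4]
gripper_width: 0.0595
```

Emit:
{"fn": "carry_out", "kwargs": {
  "xyz": [
    [-0.2,0.2,0.1],
    [-0.4,0.41,0.2],
    [-0.61,0.62,0.31],
    [-0.61,0.62,0.31]
  ],
  "twist": [
    [-0.003,0,-0.008],
    [-0.006,0,-0.016],
    [-0.009,0,-0.024],
    [-0.009,0,-0.024]
  ]
}}

```text
time: 25.28
tool_pos: [0.6393, -0.0341, 0.205]
tool_rot: [0.865, 0.47, -0.155, 0.085]
contact_force: [0.1, -0.2, -1.9]
gripper_width: 0.0593
```

Run:
```python
from hang import *
for a,b in [([-.35,.14,-.76],[0,0,0]),([-.46,.82,-.05],[-.009,0,-.024]),([-.54,.71,.2],[-.008,0,-.023]),([-.61,.62,.31],[-.009,0,-.024])]: apply(a,b)
o,P,R=state(); print(o["time"],P,getcmd()[0],np.degrees(Ro.from_matrix(R.T@getcmd()[1]).as_rotvec()),o["gripper_width"],o["qpos"].round(2)); print(pocketof(P,R))
chain([pk((.627,-.12,.17),66.7),pk(N+n*.09-[0,0,.03],66.7)])
```

```text
25.275 [ 0.63926177 -0.03406302  0.20504631] [ 0.64004063 -0.03147833  0.20705474] [-0.13792648  0.20539542 -0.12674072] 0.05929673512420809 [ 0.19  0.74 -0.68  1.38  0.63  1.51 -1.15]
(array([ 0.63935672, -0.03285071,  0.17817598]), array([[-0.54502643,  0.83841112,  0.00360325],
       [-0.83840563, -0.54503694,  0.00327486],
       [ 0.00470959, -0.0012361 ,  0.99998815]]))
xyz [-0.62, 0.31, 0.32] twist [-0.009, 0.0, -0.025] rows>= 2.0
xyz [-0.56, 0.19, 0.43] twist [-0.0, 0.0, 0.0] rows>= 2.0
```

Emit:
{"fn": "carry_out", "kwargs": {
  "xyz": [
    [-0.2,0.1,0.1],
    [-0.41,0.2,0.21],
    [-0.62,0.31,0.32],
    [-0.62,0.31,0.32],
    [-0.62,0.31,0.32]
  ],
  "twist": [
    [-0.003,0,-0.008],
    [-0.006,0,-0.017],
    [-0.009,0,-0.025],
    [-0.009,0,-0.025],
    [-0.009,0,-0.025]
  ]
}}

```text
time: 25.9
tool_pos: [0.6263, -0.1192, 0.1956]
tool_rot: [0.822, 0.542, -0.146, 0.096]
contact_force: [0.2, 1.3, -1.4]
gripper_width: 0.0591
```

Run:
```python
from hang import *
from fit import *
from cell import cams
apply([-.62,.31,.32],[-.009,0,-.025])
o,P,R=state(); print(o["time"],P,getcmd()[0],np.degrees(Ro.from_matrix(R.T@getcmd()[1]).as_rotvec()),o["qpos"].round(2)); C,Rp=pocketof(P,R); report(C,Rp)
for nm in ["wrist","scene"]:
    p=cams.snapshot(nm); cv2.imwrite(f"pics/{nm}12.png",p["frame"][:,:,::-1])
    W=cloud(p);hsv=cv2.cvtColor(p["frame"],cv2.COLOR_RGB2HSV)
    m=(hsv[...,0]<14)&(hsv[...,1]>150)&(np.linalg.norm(W[...,:2]-C[:2],axis=-1)<.06)&(W[...,2]>.05)
    if m.sum()>50:
        C2,R2,e,v=fit(W[m],C,Rp); report(C2,R2); print(nm,e,m.sum())
```

```text
25.9 [ 0.62630694 -0.11922061  0.19564543] [ 0.62628147 -0.12145934  0.19666907] [-0.07418342 -0.03904773  0.10607668] [ 0.33  0.7  -0.71  1.49  0.71  1.41 -0.94]
C [ 0.6262 -0.1179  0.1688] tilt 0.15 z axis [ 2.6e-03 -3.0e-04  1.0e+00] x az -113.22
C [ 0.6265 -0.1171  0.1684] tilt 0.25 z axis [-0.0039  0.002   1.    ] x az -113.21
wrist 0.0002336349700738452 22702
C [ 0.6274 -0.1163  0.1696] tilt 0.57 z axis [-0.0051  0.0086  1.    ] x az -112.75
scene 0.000532537376379224 168
```

View pics/wrist12.png

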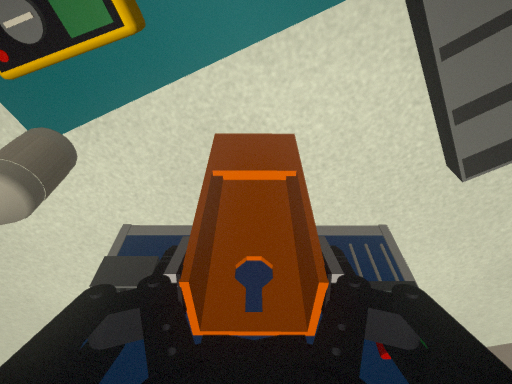

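View pics/scene12.png

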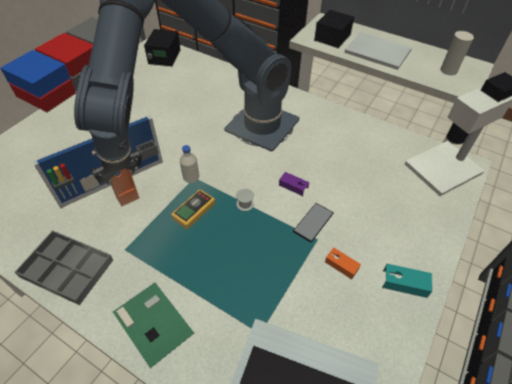

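Run:
```python
from hang import *
o,P,R=state(); setcmd(P,R) if 0 else None
save_grasp(np.array([.6265,-.1173,.1685]),upright(-113.22),P,R)
off=P-getcmd()[0]; print(off)
# steer measured toward target: move relative = target - measured
setcmd(P,R)
T=lambda s,dz=0:pk(N+n*(s+.02)+[0,0,-.03+dz],66.7)
chain([T(.045),T(.03)])
```

```text
[ 0.00018553  0.00221425 -0.00078398]
xyz [-0.78, 0.19, 0.49] twist [0.0, -0.0, 0.0] rows>= 2.0
xyz [-0.11, 0.0, 0.05] twist [0.0, -0.0, 0.0] rows>= 1.0
```

Emit:
{"fn": "carry_out", "kwargs": {
  "xyz": [
    [-0.2,0.05,0.12],
    [-0.4,0.1,0.25],
    [-0.6,0.15,0.37],
    [-0.78,0.19,0.49],
    [-0.78,0.19,0.49],
    [-0.78,0.19,0.49],
    [-0.78,0.19,0.49]
  ],
  "twist": [
    [0,0,0],
    [0,0,0],
    [0,0,0],
    [0,0,0],
    [0,0,0],
    [0,0,0],
    [0,0,0]
  ]
}}

```text
time: 26.88
tool_pos: [0.6049, -0.2285, 0.1735]
tool_rot: [0.822, 0.542, -0.146, 0.097]
contact_force: [-0.4, -1.1, -2.6]
gripper_width: 0.0592
```

Run:
```python
from hang import *
from fit import *
from cell import cams
apply([-.78,.19,.49],[0,0,0])
o,P,R=state(); print(o["time"],P,getcmd()[0],P-getcmd()[0],np.degrees(Ro.from_matrix(R.T@getcmd()[1]).as_rotvec()),o["contact_force"]); C,Rp=pocketof(P,R); report(C,Rp)
H=C+Rp@[.02,0,.03]; t=np.array([n[1],-n[0],0]); print("hole-N: out",(H-N)@n,"lateral",(H-N)@t,"z",(H-N)[2])
for nm in ["wrist"]:
    p=cams.snapshot(nm); cv2.imwrite(f"pics/{nm}13.png",p["frame"][:,:,::-1])
    W=cloud(p);hsv=cv2.cvtColor(p["frame"],cv2.COLOR_RGB2HSV)
    m=(hsv[...,0]<14)&(hsv[...,1]>150)&(np.linalg.norm(W[...,:2]-C[:2],axis=-1)<.06)&(W[...,2]>.05)
    C2,R2,e,v=fit(W[m],C,Rp); report(C2,R2); print(nm,e,m.sum())
    H=C2+R2@[.02,0,.03];print("hole-N: out",(H-N)@n,"lateral",(H-N)@t,"z",(H-N)[2])
```

```text
26.875 [ 0.60492175 -0.22851057  0.17347023] [ 0.60493875 -0.2276159   0.1728516 ] [-1.70017625e-05 -8.94662104e-04  6.18623988e-04] [ 0.04476403  0.02672959 -0.02189849] [-0.42940816 -1.1394781  -2.63226411]
C [ 0.605  -0.2266  0.1461] tilt 0.06 z axis [-6.e-04  8.e-04  1.e+00] x az -113.23
hole-N: out 0.044027057961001384 lateral -5.258883487499726e-05 z 0.0012929699651559046
C [ 0.6052 -0.2264  0.1483] tilt 0.35 z axis [-0.0051  0.0032  1.    ] x az -113.17
wrist 0.00022910007813398958 20640
hole-N: out 0.04429189569507432 lateral -6.713310671006413e-05 z 0.003516920103357468
```

View pics/wrist13.png

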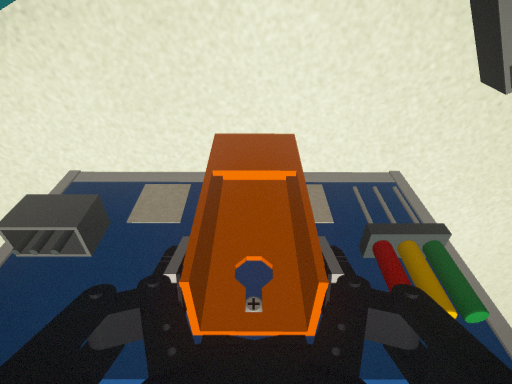

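Run:
```python
from hang import *
from fit import *
from cell import cams
p=cams.snapshot("wrist"); np.savez("w13.npz",**{k:p[k] for k in ["frame","range_z","camera_matrix","rvec","tvec"]})
o,P,R=state(); C,Rp=pocketof(P,R)
def show(C):
    print([proj(p,C+Rp@np.array([.018,y,z])).round(1)[0].tolist() for y,z in [(0,.041-.0),(0,.019),(.011,.03),(-.011,.03),(0,.055)]])
show(C); show(C+[0,0,.0022])
print("screw face",proj(p,N+n*.009).round(1), proj(p,N+n*.009+[0,0,.002]).round(1))
f=p["frame"][235:345,200:310,::-1]; cv2.imwrite("pics/w13z.png",cv2.resize(f,None,fx=5,fy=5,interpolation=cv2.INTER_NEAREST))
W=cloud(p); print(W[303,254],W[303,258], (W[303,254]-N)@n)
```

```text
[[253.6, 288.1], [253.5, 256.4], [272.5, 271.4], [234.6, 271.4], [253.6, 312.1]]
[[253.6, 291.6], [253.6, 259.3], [272.7, 274.6], [234.4, 274.6], [253.6, 316.2]]
screw face [[253.5 303.9]] [[253.5 306.7]]
[ 0.58398604 -0.27632498  0.17475789] [ 0.58634427 -0.27753272  0.17464957] 0.010030245321530564
```

View pics/w13z.png

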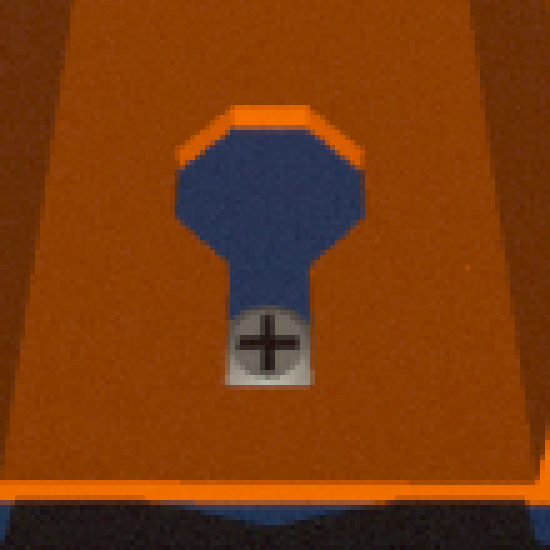

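Run:
```python
from hang import *
o,P,R=state(); setcmd(P,R)
T=lambda s,dz=0:pk(N+n*(s+.02)+[0,0,-.03+dz],66.7)
chain([T(.013),T(.0)])
```

```text
xyz [-0.24, 0.0, 0.1] twist [0.0, 0.0, 0.0] rows>= 1.0
xyz [-0.1, -0.0, 0.03] twist [0.0, 0.0, 0.0] rows>= 1.0
```

Emit:
{"fn": "carry_out", "kwargs": {
  "xyz": [
    [-0.08,0,0.03],
    [-0.16,0,0.07],
    [-0.24,0,0.1],
    [-0.24,0,0.1],
    [-0.24,0,0.1],
    [-0.24,0,0.1]
  ],
  "twist": [
    [0,0,0],
    [0,0,0],
    [0,0,0],
    [0,0,0],
    [0,0,0],
    [0,0,0]
  ]
}}

```text
time: 27.72
tool_pos: [0.5923, -0.258, 0.172]
tool_rot: [0.822, 0.542, -0.146, 0.097]
contact_force: [-0.0, 0.5, -2.0]
gripper_width: 0.0594
```

```bash
cat > chk.py <<'E'
from hang import *
from fit import report
from cell import cams
import sys
def chk(tag):
    o,P,R=state(); C,Rp=pocketof(P,R); report(C,Rp); t=np.array([n[1],-n[0],0])
    H=C+Rp@[.02,0,.03]; print("t",o["time"],"F",o["contact_force"].round(1),"w",o["gripper_width"],"hole-N out %.4f lat %.4f z %.4f"%((H-N)@n,(H-N)@t,(H-N)[2]))
    p=cams.snapshot("wrist"); f=p["frame"][205:345,180:330,::-1]; cv2.imwrite(f"pics/{tag}.png",cv2.resize(f,None,fx=4,fy=4,interpolation=cv2.INTER_NEAREST))
    setcmd(P,R); return p
T=lambda s,dz=0:pk(N+n*(s+.02)+[0,0,-.03+dz],66.7)
E
python3 - <<'E'
from chk import *
chk("w14"); chain([T(.0)])
E
```

```text
C [ 0.5924 -0.2561  0.1446] tilt 0.07 z axis [-2.0e-04  1.2e-03  1.0e+00] x az -113.28
t 27.725 F [-0.   0.5 -2. ] w 0.05943634797392117 hole-N out 0.0120 lat 0.0000 z -0.0002
xyz [-0.09, -0.0, 0.03] twist [0.0, 0.0, 0.0] rows>= 1.0
```

View pics/w14.png

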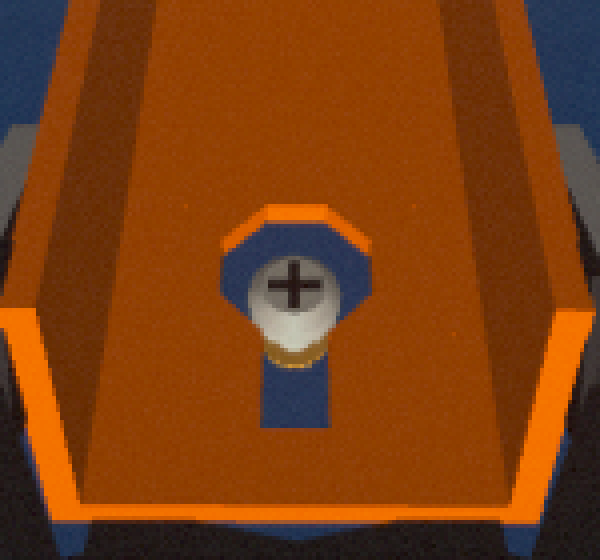

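Emit:
{"fn": "carry_out", "kwargs": {
  "xyz": [
    [-0.03,0,0.01],
    [-0.06,0,0.02],
    [-0.09,0,0.03],
    [-0.09,0,0.03],
    [-0.09,0,0.03],
    [-0.09,0,0.03]
  ],
  "twist": [
    [0,0,0],
    [0,0,0],
    [0,0,0],
    [0,0,0],
    [0,0,0],
    [0,0,0]
  ]
}}

```text
time: 28.52
tool_pos: [0.5876, -0.2688, 0.1723]
tool_rot: [0.822, 0.542, -0.146, 0.097]
contact_force: [-0.1, 0.5, -2.4]
gripper_width: 0.0598
```

Run:
```python
from chk import *
chk("w15"); chain([T(-.0005)]);chain([T(-.0005,-.018)])
```

```text
C [ 0.5877 -0.2669  0.1449] tilt 0.08 z axis [-0.      0.0015  1.    ] x az -113.31
t 28.525 F [-0.1  0.5 -2.4] w 0.05980947324516044 hole-N out 0.0002 lat -0.0000 z 0.0002
xyz [-0.0, 0.0, 0.0] twist [0.0, 0.0, -0.0] rows>= 1.0
xyz [0.05, -0.0, 0.14] twist [0.0, 0.0, -0.0] rows>= 1.0
```

View pics/w15.png

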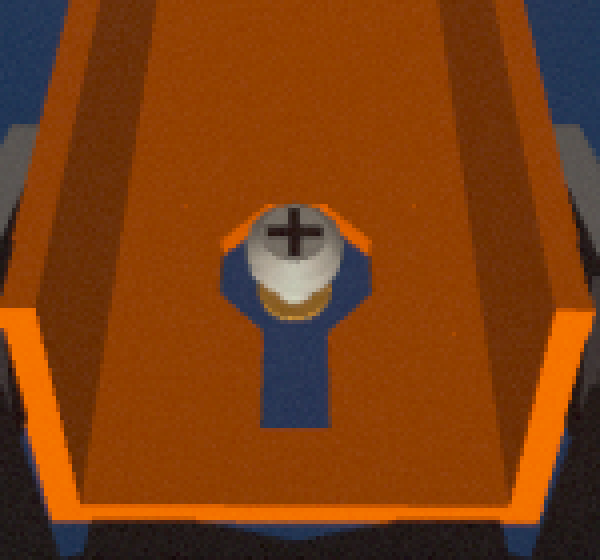

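Emit:
{"fn": "carry_out", "kwargs": {
  "xyz": [
    [0.013,0,0.035],
    [0.026,0,0.07],
    [0.039,0,0.106],
    [0.051,0,0.141],
    [0.051,0,0.141],
    [0.051,0,0.141]
  ],
  "twist": [
    [0,0,0],
    [0,0,0],
    [0,0,0],
    [0,0,0],
    [0,0,0],
    [0,0,0]
  ]
}}

```text
time: 29.32
tool_pos: [0.5876, -0.2691, 0.1544]
tool_rot: [0.822, 0.542, -0.146, 0.097]
contact_force: [0.2, -0.1, -2.0]
gripper_width: 0.0592
```

Run:
```python
from chk import *
chk("w16"); chain([T(-.0005,-.0215)])
```

```text
C [ 0.5876 -0.2672  0.127 ] tilt 0.09 z axis [-1.0e-04  1.6e-03  1.0e+00] x az -113.33
t 29.325 F [ 0.2 -0.1 -2. ] w 0.05922324173985522 hole-N out -0.0001 lat 0.0001 z -0.0178
xyz [0.01, -0.0, 0.03] twist [0.0, 0.0, -0.0] rows>= 1.0
```

View pics/w16.png

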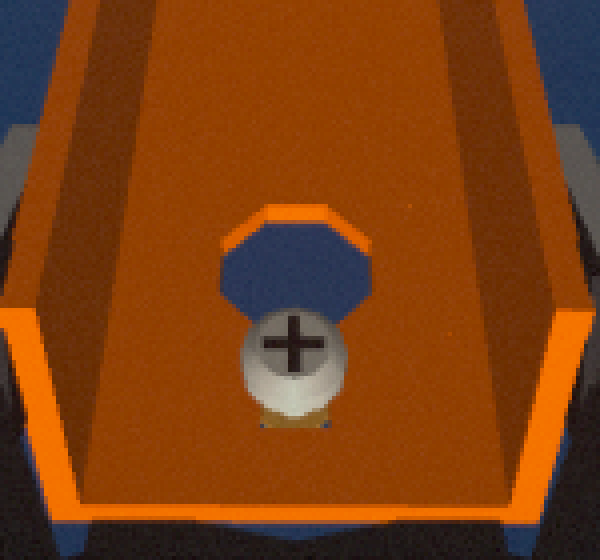

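Emit:
{"fn": "carry_out", "kwargs": {
  "xyz": [
    [0.005,0,0.014],
    [0.01,0,0.028],
    [0.01,0,0.028],
    [0.01,0,0.028]
  ],
  "twist": [
    [0,0,0],
    [0,0,0],
    [0,0,0],
    [0,0,0]
  ]
}}

```text
time: 29.88
tool_pos: [0.5875, -0.2692, 0.1508]
tool_rot: [0.822, 0.542, -0.146, 0.097]
contact_force: [-0.1, -0.3, -2.0]
gripper_width: 0.0594
```

Emit:
{"fn": "carry_out", "kwargs": {
  "xyz": [
    [0.003,0,0.008],
    [0.003,0,0.008],
    [0.003,0,0.008]
  ],
  "twist": [
    [0,0,0],
    [0,0,0],
    [0,0,0]
  ]
}}

```text
time: 30.25
tool_pos: [0.5875, -0.2692, 0.1497]
tool_rot: [0.822, 0.542, -0.146, 0.097]
contact_force: [0.2, 0.2, -2.3]
gripper_width: 0.0592
```

Run:
```python
from chk import *
chk("w17"); chain([T(-.0005,-.0225)])
```

```text
C [ 0.5875 -0.2673  0.1224] tilt 0.09 z axis [1.0e-04 1.6e-03 1.0e+00] x az -113.33
t 30.25 F [ 0.2  0.2 -2.3] w 0.0591647162016344 hole-N out -0.0002 lat -0.0000 z -0.0224
xyz [-0.0, -0.0, 0.0] twist [0.0, 0.0, -0.0] rows>= 1.0
```

View pics/w17.png

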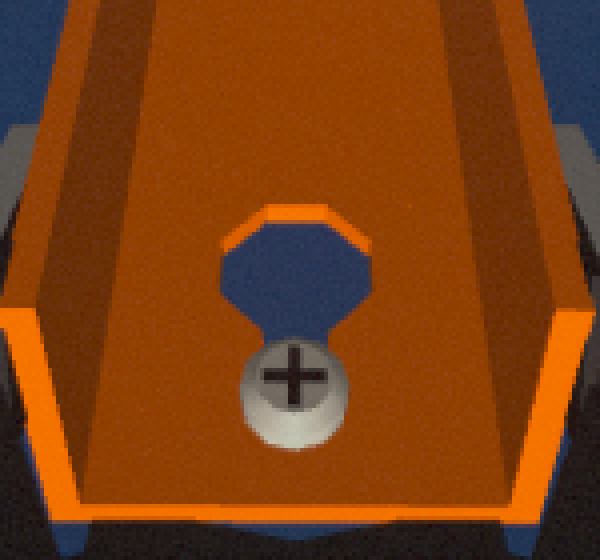

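Emit:
{"fn": "carry_out", "kwargs": {
  "xyz": [
    [0.003,0,0.008],
    [0.003,0,0.008],
    [0.003,0,0.008]
  ],
  "twist": [
    [0,0,0],
    [0,0,0],
    [0,0,0]
  ]
}}

```text
time: 30.68
tool_pos: [0.5876, -0.2692, 0.1491]
tool_rot: [0.822, 0.541, -0.146, 0.097]
contact_force: [-1.5, 2.0, 5.1]
gripper_width: 0.0598
```

Emit:
{"fn": "carry_out", "kwargs": {
  "xyz": [
    [0,0,0],
    [0,0,0],
    [0,0,0],
    [0,0,0],
    [0,0,0],
    [0,0,0],
    [0,0,0]
  ],
  "twist": [
    [0,0,0],
    [0,0,0],
    [0,0,0],
    [0,0,0],
    [0,0,0],
    [0,0,0],
    [0,0,0]
  ],
  "jaw": 1
}}

```text
time: 31.55
tool_pos: [0.5875, -0.2692, 0.1487]
tool_rot: [0.822, 0.542, -0.146, 0.097]
contact_force: [-0.3, -0.2, 0.5]
gripper_width: 0.0855
```

Run:
```python
from chk import *
chk("w18")
```

```text
C [ 0.5875 -0.2673  0.1213] tilt 0.09 z axis [0.     0.0016 1.    ] x az -113.33
t 31.55 F [-0.3 -0.2  0.5] w 0.08545294622423294 hole-N out -0.0002 lat -0.0000 z -0.0235
```

View pics/w18.png

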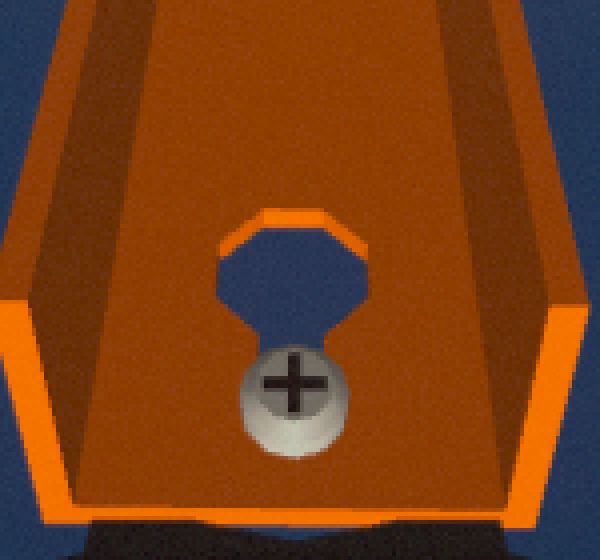

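Emit:
{"fn": "carry_out", "kwargs": {
  "xyz": [
    [0,0,-0.1],
    [0,0,-0.25],
    [0,0,-0.45],
    [0,0,-0.7],
    [0,0,-0.95],
    [0,0,-0.95],
    [0,0,-0.95]
  ],
  "twist": [
    [0,0,0],
    [0,0,0],
    [0,0,0],
    [0,0,0],
    [0,0,0],
    [0,0,0],
    [0,0,0]
  ]
}}

```text
time: 32.48
tool_pos: [0.6029, -0.2329, 0.256]
tool_rot: [0.822, 0.542, -0.146, 0.097]
contact_force: [-0.2, -0.3, -0.6]
gripper_width: 0.0854
```

Emit:
{"fn": "carry_out", "kwargs": {
  "xyz": [
    [0.3,0,0],
    [0.6,0,-0.2],
    [0.6,0,-0.4],
    [0.6,0,-0.4],
    [0.6,0,-0.4],
    [0.6,0,-0.4]
  ],
  "twist": [
    [0,0,0],
    [0,0,0],
    [0,0,0],
    [0,0,0],
    [0,0,0],
    [0,0,0]
  ]
}}

```text
time: 33.22
tool_pos: [0.6355, -0.1569, 0.2749]
tool_rot: [0.822, 0.541, -0.147, 0.096]
contact_force: [0.1, 0.4, -0.9]
gripper_width: 0.0855
```

Run:
```python
from chk import *
from fit import *
o,P,R=state(); print(o["time"],P,o["contact_force"])
for nm in ["wrist","scene","side","wrist"]:
    p=cams.snapshot(nm); cv2.imwrite(f"pics/{nm}19.png",p["frame"][:,:,::-1])
    W=cloud(p);hsv=cv2.cvtColor(p["frame"],cv2.COLOR_RGB2HSV); C0=N+n*.018-[0,0,.052]
    m=(hsv[...,0]<14)&(hsv[...,1]>150)&(np.linalg.norm(W[...,:2]-C0[:2],axis=-1)<.055)&(W[...,2]>.04)&((W-N)@n<.045)
    if m.sum()>50:
        C,Rp,e,v=fit(W[m],C0,upright(-113.3)); report(C,Rp); S=C+Rp@[.02,0,.052]; print(nm,m.sum(),e,"seat-N mm",((S-N)*1000).round(1),np.linalg.norm(S-N)*1000)
p=cams.snapshot("scene")
for t in ["bottle","spool","meter","phone"]: print(t,[(round(d["conf"],2),np.round(d["xy"]).tolist()) for d in cams.tip_of(t,p)])
```

```text
33.225 [ 0.6354806  -0.15685369  0.27492262] [ 0.10932928  0.35191027 -0.85293477]
C [ 0.5872 -0.2675  0.1218] tilt 1.46 z axis [-3.000e-04  2.550e-02  9.997e-01] x az -113.35
wrist 4897 0.00029596185478415575 seat-N mm [-0.4  0.8 -0.6] 1.0919899863876323
C [ 0.5881 -0.2663  0.1241] tilt 1.49 z axis [0.0032 0.0258 0.9997] x az -113.4
scene 502 0.0009260594807510751 seat-N mm [0.6 2.1 1.8] 2.7942212237836186
C [ 0.5878 -0.2675  0.1268] tilt 0.85 z axis [0.0025 0.0146 0.9999] x az -113.44
side 360 0.0011617024795016377 seat-N mm [0.3 0.4 4.2] 4.265828853279004
C [ 0.5872 -0.2675  0.1218] tilt 1.49 z axis [-0.0014  0.026   0.9997] x az -113.36
wrist 4858 0.00029246017502342785 seat-N mm [-0.5  0.9 -0.6] 1.1415676236237309
bottle [(0.57, [189.0, 176.0])]
spool [(0.81, [242.0, 206.0]), (0.35, [198.0, 210.0])]
meter [(0.62, [194.0, 208.0])]
phone [(0.98, [310.0, 223.0])]
```

View pics/wrist19.png

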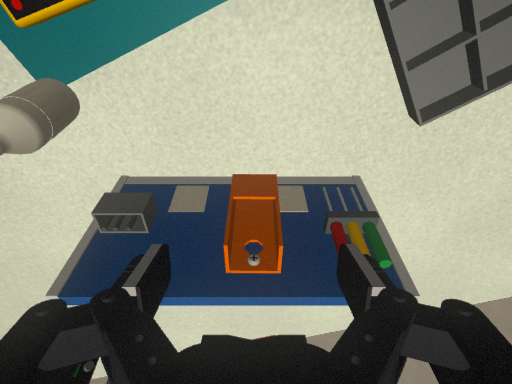

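View pics/scene19.png

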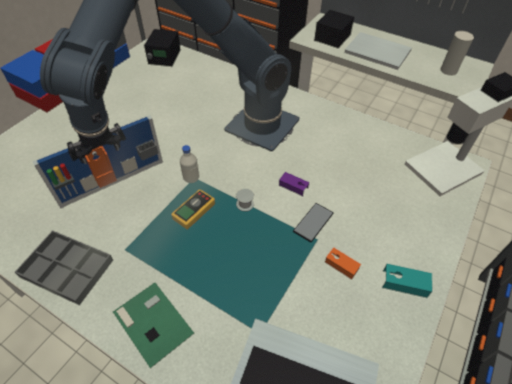

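The pocket hangs on the screw, tilted about 1.5°, with its seat about 1 mm from the neck. It is at rest and the gripper is clear, so I am handing in.

Run:
```python
from cell import ticket
print(ticket.job_done())
```

```text
the job is handed in; nothing more can be done
None
```

The orange pocket is hanging on the free screw, released and upright against the panel. I handed the job in about 33 s into the run. No verdict is reported, so the checks below are my own.

**What I did:**
- I pinched the lying pocket by its sides, turned it upright and stood it on its base, then regripped it from above.
- At the panel I passed the hole over the screw head, with the hole about 0.3 mm from the neck by the arm's own position.
- I lowered it until the wrist force showed the screw was carrying it, opened the jaws and backed away.

**Last checks:**
- **Seat:** the wrist camera put the seat point 1.1 mm from the neck, against the 6 mm limit. Two wrist fits taken moments apart agreed.
- **Tilt and facing:** the pocket leaned 1.5° from vertical, and its back was within 0.1° of parallel to the panel.
- **Bystanders:** the bottle, spool, meter and phone showed within about 3 pixels of where they started in the scene image. I compared pixels only and did not measure the distances.

**Disagreement:** the far cameras were less exact. The scene camera put the seat 2.8 mm off and the side camera 4.3 mm off. I trusted the closer wrist view, which had also shown the screw head in the slot.

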